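Empty the deep-well bath and pack the transport box

ROBOT

A 6-joint arm with a two-finger parallel gripper is mounted at the origin on the work surface. World frame = base frame: x ahead of the robot, y to its left, z up, the work surface at z = 0. Lengths are in mm, angles in rad, forces in N, time in s.
With the tool pointing down it reaches from about 350 to 875 mm from the base axis. Payload 4.2 kg.
Tool frame: the origin (TCP) lies midway between the tips of the shut fingers; the grasp point (between the pads) lies 19 mm behind it; z points along the fingers, y is the direction in which the jaws open and shut (so a half turn about z gives the same grasp; the last joint's range is limited). The gripper opens to 85 mm and grips with 20 to 120 N. Pads are 22 mm wide; open, the fingers measure 114 mm over their backs; the gripper's body (76 mm by 85 mm) begins 54 mm behind the grasp point. The pads swing forward as they close: fully open they stand 13 mm farther back than shut.
Start: joints at [1.415, 0.385, 0.008, 0, -1.194, -0.259], TCP at [251.846, 571.99, 231.312] pointing down, gripper open.
Joint ranges: [-3.14, 3.14], [-1.21, 2.06], [-1.07, 1.41], [-3.16, 2.05], [-2.99, -0.16], [-3.1, 3.1]. Speed limits (rad/s): [2.79, 2.79, 3.14, 3.14, 3.14, 3.14].

INTERFACE

Orientations are given as a unit quaternion [x, y, z, w].
In Python, from bench import arm gives the robot as it stands.
- The arm moves only by the tool send_rows, never from a script. Its arguments are lists of equal length, an entry for each row: "translation": the shift along the tool's x, y, z in mm, a list of three; "dr": the turn, a rotation vector about the tool's x, y, z in degrees, a list of three; "grip": the finger opening in mm, from 0 to 85.4. In form: {"translation": [[dx, dy, dz], ...], "dr": [[ax, ay, az], ...], "grip": [grip, ...]}. A call has exactly 5 rows; each row shifts and turns the commanded pose from where the row before left it, along the tool's axes as they then stand; what a row does not reach is not made up. A row lasts 1/8 s, in which the tool goes at most 62.5 mm and 10.7 degrees, less where a joint would pass 70% of its speed; a pose out of reach is approached as far as the arm can. A call with a gripper value outside its range is refused whole. The fingers move at their own pace and stop on an object; the grip force is fixed at half the most. Time passes only in rows, so rows that do not move let the fingers close, or fill a call up. It gives the time, the measured TCP pose, the force and the opening at its end, in the units of the state.
- arm.read_state(): the state, without advancing time (a new reading comes with each control period).
- arm.get_image(name): name is "scene" or "side" or "wrist"; returns the picture (384x512x3 uint8, red, green, blue); there is no depth.
- arm.camera_info(name): a dict with "fx", "fy", "cx", "cy" (pixels), "cam_to_world" (4x4, takes a point from camera to world coordinates). Camera axes: x right, y down, z forward; pixel columns grow to the right and rows downward; lengths in mm; the calibration is good to about 2 mm. The wrist camera is an equidistant fisheye: a pixel r from the principal point sees the ray r / f radians off the axis. A picture is of the moment at which its call begins: read the wrist's pose just before it. camera_info takes no time and is no camera call; for the wrist camera it gives the pose at the moment of the call.
- arm.job_done(): hands the job in, once; it reports no verdict.
Trained networks look in the newest picture that a camera, given by its name, has taken for a name from the list of things; names that differ only in an ending like _2 or _b are one class to them, and where a whole thing is asked for, a point or a joint stands for the part that bears it (a point fixed in the world has none). Each returns a list of dicts, best first, with "confidence" (0 to 1); they miss things now and then, are a little off and sometimes report something else, mostly with a low value. They report only what shows in the picture. A call takes as long as a camera call. They do not tell look-alikes from the thing itself.
- arm.search_frame(thing, camera): "xyz" ([x, y, z] in mm, in world coordinates, good to about 4 mm: the middle of the surface that is visible of it).
- arm.place_of(thing, camera): "xyz" ([x, y, z] in mm, in world coordinates, good to about 4 mm: a listed point, or the origin of a listed thing).
The state is a dict: "clock": time; "joints": joint angles; "joint_vel": joint speeds; "joint_efforts": joint torques, N m; "position": TCP position; "ee_rot": TCP orientation; "contact_force": force on the tool from outside, world axes, zero at the start; "wrist_torque": the same for the moment, N m; "gripper_width": finger opening in mm.
Only numpy, scipy, OpenCV 4.12 (cv2) and the standard library are available. Lean on these libraries where they do the work, as an engineer would, in place of code of your own. Each camera call takes 0.05 s, during which the arm holds its last target.

TASK

Take the cover off the deep-well dry bath and lay it flat on the rubber mat, then draw every sample pot up out of its well with the lifting fork, never reaching down into a well with the fingers to touch a pot. Pack all the pots together with the loose sample jars standing on the bench into the open transport box, each upright on the box floor, and hang the fork back in its stand. Keep the pots upright and leave the other things on the bench where they are.

Things in the scene. Friction and masses are not known exactly. Their poses are not given: they have to be found in the camera images.
- bath: Fixed stainless dry bath, 128 (x) x 204 (y) x 150 high, origin at the centre of its underside. Three open-topped wells at y = -66, 0 and 66, each 116 long (x) by 60 wide (y), walls 6, floor 6 above the underside, rim at 150; each holds one pot or none. It stands beside the transport box, ahead of the robot; either may be on the left.
- cover: Loose aluminium cover plate lying on the bath's rim over all the wells, 138 (x) x 212 (y) x 6 thick, 0.3 kg; origin at the centre of its underside. On top, a black bar handle along its y: 20 wide in x, 90 long, its underside 24 and its top 48 above the origin, on two short posts at y = -30 and +30.
- mat: Fixed thin black rubber mat, 250 (x) x 160 (y) x 3 thick, origin at the centre of its underside; the place to lay the cover, the cover's long side along the mat's x. The mat is at one outer side of the bench and the fork stand at the other.
- stand: Fixed fork stand; origin on its underside straight below the hanging fork's rod. A shelf 76 wide (y), 8 thick, top at 130, spans x = -25 to 75 with a slot 14 wide from x = -25 to 30, open to -x; upright behind at x = 63. The fork's rod hangs in the slot at x = 0, handle resting on the shelf, prongs to +x; it slides out and in along x with the handle lifted a few mm.
- fork: Loose upright steel lifting fork, 0.12 kg. Origin at the seat between the prongs, level with their flat top; x is the way the prongs point, z up. Two prongs 5 thick, gap 14 (y = -7 to 7), tips at x = 12, gap closed at x = -7; 26 wide outside, back end at x = -29. Rod of diameter 8 at x = -24 rises to the handle. Hung up, the origin is 25 above the stand's underside and 24 to its +x.
- fork_grip (a point): Centre of the fork's black handle block, 24 (x) x 30 (y) x 60 high, straight above the rod, 24 behind (-x) and 135 above the fork's origin; its underside is 105 above that origin and rests on the stand's shelf.
- box_in (a point): Centre of the inner floor of the fixed open white transport box, 6 above the bench. Inside 130 (x) x 176 (y), walls 6 thick, 38 high above the inner floor. Three pots side by side fill one row along y, the jars fit in a second row beside them.
- jar_round: Loose white round sample jar with grey lid, diameter 60, height 110, 0.22 kg, origin at the centre of its underside, z up. Stands on the bench nearer the robot than the bath and box. May be absent.
- jar_square: Loose white square sample jar with grey lid, 58 x 58 x 110 high, 0.22 kg, origin at the centre of its underside, sides along its x and y. Stands on the bench nearer the robot than the bath and box. May be absent.
- dishes: Bystander: stack of culture dishes, diameter 90, height 44, between the two jar places. Leave alone.
- flask: Bystander: white conical flask, base diameter 90, 120 high, origin at the centre of its underside, behind the bath or box. Leave alone.
- media: Bystander: foil-wrapped jar with black cap, diameter 72, 130 high, origin at the centre of its underside, behind the bath or box. Leave alone.
- spirit: Bystander: small glass lamp, diameter 72, 70 high, origin at the centre of its underside, behind the gap between bath and box. Leave alone.
- pads: Bystander: white box of filter pads, 70 x 90 x 50 high, origin at the centre of its underside, near the robot to one side. Leave alone.
- marker: Bystander: grey marker pen lying down, 140 long (x), 14 high, origin at the centre of its underside, near the robot to one side. Leave alone.
- pot0: Loose round steel sample pot, 0.16 to 0.26 kg, 64 high, origin at the centre of its underside: body diameter 52, 40 high; neck diameter 8 from 40 to 54; flat mushroom knob diameter 28 from 54 to 64. Starts upright on a well's floor, 12 to 28 off the well's centre to the bath's +x. The fork's prongs go round the neck, under the knob. May be absent.
- pot1: Loose round steel sample pot, 0.16 to 0.26 kg, 64 high, origin at the centre of its underside: body diameter 52, 40 high; neck diameter 8 from 40 to 54; flat mushroom knob diameter 28 from 54 to 64. Starts upright on a well's floor, 12 to 28 off the well's centre to the bath's +x. The fork's prongs go round the neck, under the knob. May be absent.
- pot2: Loose round steel sample pot, 0.16 to 0.26 kg, 64 high, origin at the centre of its underside: body diameter 52, 40 high; neck diameter 8 from 40 to 54; flat mushroom knob diameter 28 from 54 to 64. Starts upright on a well's floor, 12 to 28 off the well's centre to the bath's +x. The fork's prongs go round the neck, under the knob. May be absent.
Not all that is in view belongs to the job. What is shaped like the jar_round but pink or purple is not meant.

How it is judged:
By the outcome, as a careful person would: the job done as asked, in the order asked, and still so for the second after the job is handed in, with the robot touching nothing.
Of pot0, pot1, pot2 only 2 to 3 are there at a start; the rules pass over those that are not, and their reading is None.
Of jar_round, jar_square only 1 to 2 are there at a start; the rules pass over those that are not, and their reading is None.
At some moment in a run one of jar_round, jar_square may be knocked a few centimetres aside while the robot is not near it.
It also fails if it takes over 210 s, if anything falls off the work surface, if the arm or the gripper's body presses on something with over 40 N, if the wrist force passes 120 N, or if a joint passes its speed limit or range.

## Working session

There is one attempt and no reset: what is moved stays moved. The work goes in short steps, Python scripts to look and compute and a tool call to move; the robot and the scene stay as the last step left them, time stands still between calls to the robot, and variables do not carry over. Pictures are saved under pics/ and viewed, and the job is handed in when it is done.

Besides the shell and the picture viewer there is one more tool, called after "Request:" by a JSON object that holds its "fn" and its "kwargs". send_rows: Moves the arm, as the interface text tells. Its arguments: {"type":"object","properties":{"translation":{"type":"array"},"dr":{"type":"array"},"grip":{"type":"array"}},"required":["translation","dr","grip"]}

```bash
ls; mkdir -p pics
python3 - <<'E'
from bench import arm
import cv2
s=arm.read_state();print(s)
for n in ["scene","side","wrist"]:
    im=arm.get_image(n);cv2.imwrite(f"pics/{n}0.png",im[:,:,::-1])
    i=arm.camera_info(n);print(n,i)
E
```

```text
pics
{'clock': 0.0, 'joints': array([ 1.41458108e+00,  3.85553230e-01,  6.65007011e-03, -5.03090723e-04,
       -1.19401630e+00, -2.58631448e-01]), 'joint_vel': array([-0.00055406,  0.00092659, -0.00166221, -0.00095407,  0.0006088 ,
       -0.001658  ]), 'joint_efforts': array([-3.31401461e-04, -3.92283869e+01,  1.88395947e+01,  4.18615535e+00,
       -4.69821956e-03, -3.43527660e-06]), 'position': array([251.63489228, 571.47248573, 230.23248104]), 'ee_rot': array([ 9.78545103e-01, -2.06029851e-01, -1.79158546e-04,  1.07214316e-03]), 'contact_force': array([-0.11306728, -0.09943123, -0.43355664]), 'wrist_torque': array([0.0713279 , 0.04596529, 0.00913834]), 'gripper_width': 85.02386442744353}
scene {'fx': 406.57585125768287, 'fy': 406.57585125768287, 'cx': 263.4209140734764, 'cy': 190.01175614090675, 'cam_to_world': array([[ 7.69667519e-01,  5.07815576e-01, -3.86956395e-01,
         1.06980654e+03],
       [ 6.38443570e-01, -6.10943313e-01,  4.68121861e-01,
        -7.10202642e+02],
       [ 1.31115060e-03, -6.07348014e-01, -7.94434812e-01,
         1.24742177e+03],
       [ 0.000000
[... 301 characters left out ...]
,  6.33951923e-01, -6.88432606e-01,
         6.29012949e+02],
       [ 1.83231704e-02, -7.30800283e-01, -6.82345373e-01,
         8.12049227e+02],
       [ 0.00000000e+00,  0.00000000e+00,  0.00000000e+00,
         1.00000000e+00]])}
wrist {'fx': 297.3186396354542, 'fy': 297.3186396354542, 'cx': 258.65630085682943, 'cy': 187.38962022335494, 'cam_to_world': array([[-4.02435398e-01, -8.68550568e-01, -2.89250171e-01,
         3.26104444e+02],
       [-9.15448177e-01,  3.82033216e-01,  1.26511886e-01,
         5.39278356e+02],
       [ 6.21202324e-04,  3.15706404e-01, -9.48856723e-01,
         3.72717658e+02],
       [ 0.00000000e+00,  0.00000000e+00,  0.00000000e+00,
         1.00000000e+00]])}
```

View pics/scene0.png

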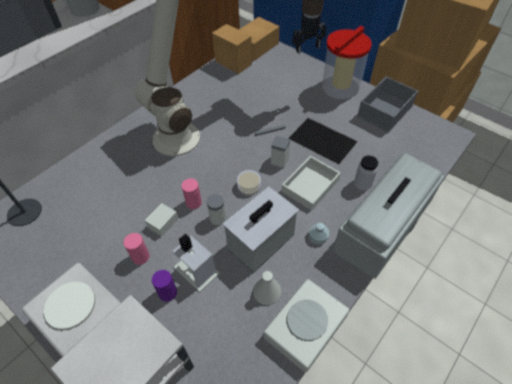

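View pics/side0.png

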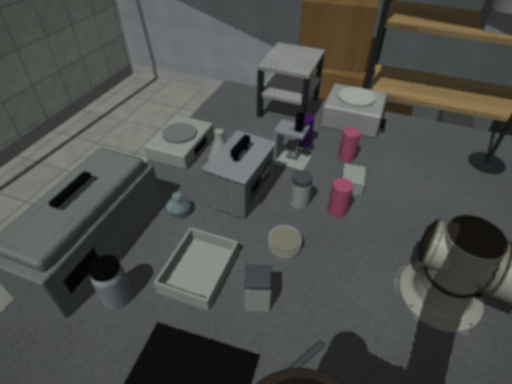

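View pics/wrist0.png

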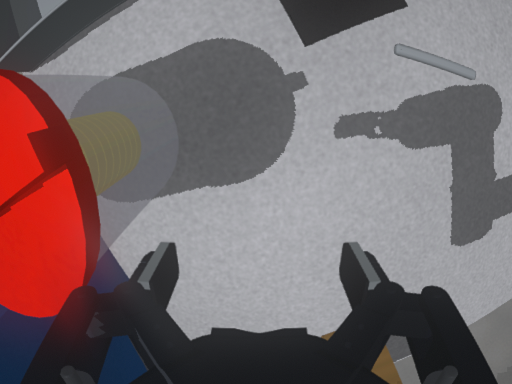

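Run:
```python
from bench import arm
import numpy as np
for c in ["scene","side"]:
  arm.get_image(c)
  for t in ["bath","cover","mat","stand","fork","fork_grip","box_in","jar_round","jar_square","dishes","flask","media","spirit","pads","marker","pot0"]:
    r=arm.place_of(t,c)
    print(c,t,[(np.round(x["xyz"]).tolist(),round(x["confidence"],2)) for x in r[:3]])
print(arm.read_state()["clock"])
```

```text
scene bath [([738.0, -11.0, 5.0], 0.66)]
scene cover [([599.0, -151.0, 152.0], 0.96)]
scene mat [([486.0, 390.0, -2.0], 0.57)]
scene stand [([488.0, -378.0, 4.0], 0.77), ([739.0, -287.0, 2.0], 0.73)]
scene fork []
scene fork_grip [([485.0, -378.0, 160.0], 0.75), ([483.0, 390.0, -2.0], 0.2)]
scene box_in [([588.0, 159.0, 5.0], 0.69), ([736.0, -288.0, 3.0], 0.17)]
scene jar_round [([492.0, -498.0, -1.0], 0.79), ([295.0, -192.0, -4.0], 0.72), ([423.0, -182.0, 6.0], 0.69)]
scene jar_square [([416.0, 182.0, -1.0], 0.96)]
scene dishes [([404.0, 4.0, 4.0], 0.91)]
scene flask [([736.0, -288.0, 2.0], 0.91)]
scene media [([742.0, 296.0, 0.0], 0.97), ([488.0, 390.0, -4.0], 0.6)]
scene spirit [([744.0, -15.0, 4.0], 0.72)]
scene pads [([279.0, -324.0, 0.0], 0.79)]
scene marker [([283.0, 291.0, -2.0], 0.43)]
scene pot0 []
side bath [([605.0, -159.0, -0.0], 0.86)]
side cover [([602.0, -158.0, 150.0], 0.79)]
side mat [([488.0, 389.0, 4.0], 0.8), ([737.0, -289.0, -0.0], 0.26)]
side stand [([487.0, -378.0, -1.0], 0.63)]
side fork [([515.0, -381.0, 23.0], 0.51), ([409.0, -0.0, 4.0], 0.25)]
side fork_grip [([488.0, -379.0, 163.0], 0.65), ([421.0, -183.0, -4.0], 0.51)]
side box_in [([590.0, 154.0, 7.0], 0.66), ([419.0, -181.0, -1.0], 0.49)]
side jar_round [([419.0, -181.0, -1.0], 0.96), ([489.0, -494.0, 1.0], 0.72), ([298.0, -189.0, -2.0], 0.56)]
side jar_square [([416.0, 186.0, 4.0], 0.62), ([408.0, 0.0, 3.0], 0.36)]
side dishes [([405.0, 0.0, 4.0], 0.58)]
side flask [([734.0, -290.0, 1.0], 0.5)]
side media [([740.0, 299.0, 3.0], 0.69)]
side spirit [([742.0, -13.0, -4.0], 0.82)]
side pads [([279.0, -324.0, -1.0], 0.87)]
side marker [([488.0, -376.0, -1.0], 0.66), ([283.0, 294.0, 2.0], 0.55)]
side pot0 [([743.0, -10.0, -6.0], 0.17)]
1.85
```

Round-jar candidates in the scene picture are pink (191,193), pink (137,248), purple (165,286) and white with a grey lid (216,210), so I pick the white one. For the cover handle, (262,212) is on the compact bath and (399,192) is on a large unrelated unit, so I pick the bath. Next I'll check the choices in a crop and fit yaws by overlay.

```bash
cat > h.py <<'E'
import numpy as np, cv2
from scipy.spatial.transform import Rotation as R
def proj(info,P):
    P=np.atleast_2d(P).astype(float); M=np.linalg.inv(info["cam_to_world"]); c=P@M[:3,:3].T+M[:3,3]
    return np.c_[info["fx"]*c[:,0]/c[:,2]+info["cx"],info["fy"]*c[:,1]/c[:,2]+info["cy"]]
def projw(info,P):
    P=np.atleast_2d(P).astype(float); M=np.linalg.inv(info["cam_to_world"]); c=P@M[:3,:3].T+M[:3,3]
    rho=np.hypot(c[:,0],c[:,1]); th=np.arctan2(rho,c[:,2]); k=th/np.maximum(rho,1e-9)
    return np.c_[info["fx"]*c[:,0]*k+info["cx"],info["fy"]*c[:,1]*k+info["cy"]]
def ray(info,uv,z,fish=False):
    uv=np.array(uv,float); x=(uv[0]-info["cx"])/info["fx"]; y=(uv[1]-info["cy"])/info["fy"]
    if fish:
        t=np.hypot(x,y); d=np.array([x/t*np.sin(t),y/t*np.sin(t),np.cos(t)]) if t>0 else np.array([0,0,1.])
    else: d=np.array([x,y,1.])
    M=info["cam_to_world"]; d=M[:3,:3]@d; o=M[:3,3]; return o+d*(z-o[2])/d[2]
def box(x0,x1,y0,y1,z0,z1):
    return np.array([[x,y,z] for z in(z0,z1) for x,y in((x0,y0),(x1,y0),(x1,y1),(x0,y1))])
E_=[(0,1),(1,2),(2,3),(3,0),(4,5),(5,6),(6,7),(7,4),(0,4),(1,5),(2,6),(3,7)]
def tf(P,pos,yaw):
    c,s=np.cos(yaw),np.sin(yaw); return P@np.array([[c,s,0],[-s,c,0],[0,0,1]])+np.array(pos)
def draw(im,info,P,col,sc=1,off=(0,0),f=proj):
    q=(f(info,P)-off)*sc
    for a,b in E_: cv2.line(im,tuple(int(v) for v in q[a]),tuple(int(v) for v in q[b]),col,1,cv2.LINE_AA)
def T(xyz,st):
    """world delta -> tool delta"""
    return R.from_quat(st["ee_rot"]).inv().apply(xyz)
def crop(im,x0,y0,x1,y1,sc):
    return cv2.resize(im[y0:y1,x0:x1],None,fx=sc,fy=sc,interpolation=cv2.INTER_CUBIC)
E
cat > o.py <<'E'
from bench import arm
from h import *
im=cv2.imread("pics/scene0.png");info=arm.camera_info("scene")
x0,y0=100,110
c=crop(im,x0,y0,360,310,3)
D=lambda b,p,y,col:draw(c,info,tf(box(*b),p,y),col,3,(x0,y0))
D((-64,64,-102,102,0,150),(602,-155,0),0,(0,0,255))
D((-10,10,-45,45,24,48),(602,-155,150),0,(0,255,255))
D((-71,71,-94,94,0,44),(589,157,0),0,(0,255,0))
D((-29,29,-29,29,0,110),(416,184,0),0,(255,0,0))
D((-25,75,-38,38,122,130),(487,-378,0),0,(255,255,0))
D((-12,12,-15,15,130,190),(487,-378,0),0,(0,255,255))
D((-30,30,-30,30,0,110),(421,-182,0),0,(255,0,255))
cv2.imwrite("pics/ov0.png",c)
E
python3 o.py
```

```text
(no output)
```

View pics/ov0.png

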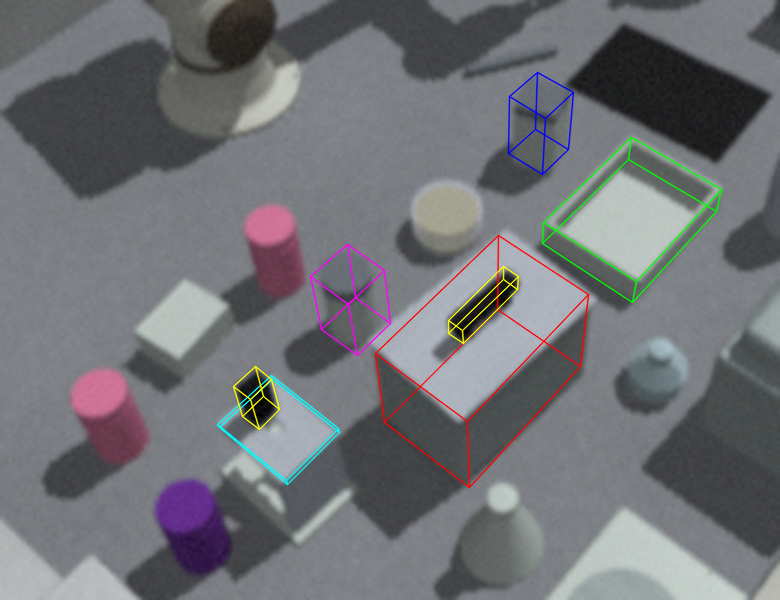

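The overlay agrees with the picture: bath (red), box (green), square jar (blue), white round jar (magenta) and fork handle (yellow) all sit on their objects with yaws near 0. Next is a row planner, then a wrist view over the bath.

```bash
cat > plan.py <<'E'
# usage: plan.py x y z yawdeg [n]  -> rows in tool axes from measured pose (rows rounded)
import sys; from bench import arm; from h import *
def plan(tgt,yaw,n=None,st=None,vmax=58):
    st=st or arm.read_state(); p=np.array(st["position"]); r=R.from_quat(st["ee_rot"])
    Rt=R.from_matrix(np.array([[np.cos(yaw),np.sin(yaw),0],[np.sin(yaw),-np.cos(yaw),0],[0,0,-1]]))
    d=np.array(tgt)-p; rv=(r.inv()*Rt).as_rotvec(degrees=True)
    m=max(int(np.ceil(max(np.linalg.norm(d)/vmax,np.linalg.norm(rv)/10.4))),1)
    n=n or m; out=[];q=p.copy();rc=r
    for i in range(n):
        t=np.round(rc.inv().apply((p+d*(i+1)/n)-q),1); dr=np.round(rv/n,2)
        q=q+rc.apply(t); rc=rc*R.from_rotvec(dr,degrees=True); out.append((t.tolist(),dr.tolist()))
    return out,m
if __name__=="__main__":
    a=[float(v) for v in sys.argv[1:]]
    o,m=plan(a[:3],np.radians(a[3]),int(a[4]) if len(a)>4 else None)
    print("need",m); print([x[0] for x in o]); print([x[1] for x in o])
E
python3 plan.py 252 572 400 -24; python3 plan.py 600 -120 400 -90 15
```

```text
need 3
[[0.0, -0.0, -56.2], [0.1, -0.0, -56.3], [0.0, -0.1, -56.2]]
[[-0.0, 0.0, 0.08], [-0.0, 0.0, 0.08], [-0.0, 0.0, 0.08]]
need 14
[[39.8, 32.9, -11.2], [42.3, 29.7, -11.3], [44.4, 26.3, -11.2], [46.3, 22.9, -11.3], [47.9, 19.2, -11.2], [49.3, 15.5, -11.3], [50.3, 11.6, -11.2], [51.1, 7.7, -11.3], [51.5, 3.7, -11.2], [51.6, -0.2, -11.3], [51.5, -4.2, -11.2], [51.0, -8.2, -11.3], [50.2, -12.0, -11.2], [49.1, -15.9, -11.3], [47.8, -19.7, -11.2]]
[[-0.0, 0.0, 4.42], [-0.0, 0.0, 4.42], [-0.0, 0.0, 4.42], [-0.0, 0.0, 4.42], [-0.0, 0.0, 4.42], [-0.0, 0.0, 4.42], [-0.0, 0.0, 4.42], [-0.0, 0.0, 4.42], [-0.0, 0.0, 4.42], [-0.0, 0.0, 4.42], [-0.0, 0.0, 4.42], [-0.0, 0.0, 4.42], [-0.0, 0.0, 4.42], [-0.0, 0.0, 4.42], [-0.0, 0.0, 4.42]]
```

Request:
{"fn": "send_rows", "kwargs": {"translation": [[40,33,-11],[42,30,-11],[44,26,-11],[46,23,-11],[48,19,-11]], "dr": [[0,0,4.4],[0,0,4.4],[0,0,4.4],[0,0,4.4],[0,0,4.4]], "grip": [85,85,85,85,85]}}

```text
clock: 2.48
position: [368.0, 340.2, 287.0]
ee_rot: [0.921, -0.39, 0.0, -0.0]
contact_force: [2.4, 0.0, 0.3]
gripper_width: 85.2
```

Request:
{"fn": "send_rows", "kwargs": {"translation": [[49,15,-11],[50,12,-11],[51,8,-11],[51,4,-11],[52,0,-11]], "dr": [[0,0,4.4],[0,0,4.4],[0,0,4.4],[0,0,4.4],[0,0,4.4]], "grip": [85,85,85,85,85]}}

```text
clock: 3.1
position: [483.4, 110.1, 342.0]
ee_rot: [0.83, -0.558, 0.0, -0.0]
contact_force: [0.2, 0.3, -0.7]
gripper_width: 85.1
```

Request:
{"fn": "send_rows", "kwargs": {"translation": [[51,-4,-11],[51,-8,-11],[50,-12,-11],[49,-16,-11],[48,-20,-11]], "dr": [[0,0,4.4],[0,0,4.4],[0,0,4.4],[0,0,4.4],[0,0,4.4]], "grip": [85,85,85,85,85]}}

```text
clock: 3.72
position: [600.3, -119.7, 396.9]
ee_rot: [0.708, -0.707, 0.0, -0.0]
contact_force: [1.4, 0.8, 1.4]
gripper_width: 84.7
```

Run:
```python
from bench import arm
import cv2,numpy as np,json
s=arm.read_state();print(s["clock"],s["position"],s["ee_rot"],s["joints"],s["contact_force"])
info=arm.camera_info("wrist");im=arm.get_image("wrist");cv2.imwrite("pics/w1.png",im[:,:,::-1])
json.dump({k:np.array(v).tolist() for k,v in info.items()},open("pics/w1.json","w"))
for t in ["cover","bath","jar_round"]:
    print(t,[(np.round(x["xyz"]).tolist(),round(x["confidence"],2)) for x in arm.place_of(t,"wrist")])
```

```text
3.725 [ 600.32883017 -119.6593784   396.87787633] [ 7.07665382e-01 -7.06547688e-01  1.62238481e-04 -2.12280069e-04] [ 6.73496389e-02  3.03795431e-01  2.91825961e-01 -3.53884932e-05
 -1.55829367e+00 -6.57685478e-02] [1.37302282 0.78938661 1.35232649]
cover [([602.0, -153.0, 150.0], 0.86)]
bath []
jar_round [([416.0, -181.0, 0.0], 0.84), ([295.0, -188.0, -1.0], 0.81)]
```

View pics/w1.png

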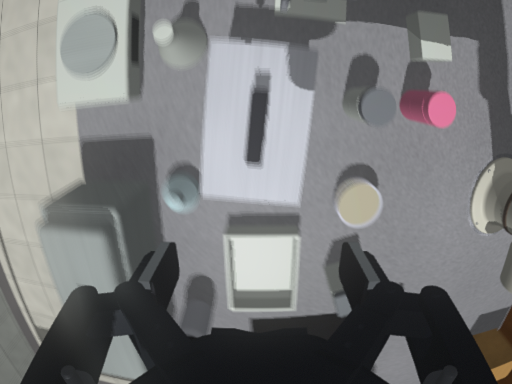

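The wrist view shows the cover (handle at 258,118), the box (262,270), the round jar with grey lid (377,106), and pink next to it (430,108). I'll fit the cover and box outlines.

```bash
cat > seg.py <<'E'
from h import *; import json
def load(n): return {k:np.array(v) for k,v in json.load(open(n)).items()}
def fitmask(m,info,z,fish=True):
    cs,_=cv2.findContours(m.astype(np.uint8),cv2.RETR_EXTERNAL,cv2.CHAIN_APPROX_NONE)
    c=max(cs,key=cv2.contourArea)[:,0]
    W=np.array([ray(info,p,z,fish)[:2] for p in c]).astype(np.float32)
    return cv2.minAreaRect(W),c
E
python3 - <<'E'
from seg import *
im=cv2.imread("pics/w1.png").astype(int);info=load("pics/w1.json")
b,g,r=im[...,0],im[...,1],im[...,2]
print(im[150,230],im[150,190],im[60,300],im[200,290],im[270,262],im[237,262],im[270,228])
m=(b-r>4)&(b>120)
m=cv2.morphologyEx(m.astype(np.uint8),cv2.MORPH_OPEN,np.ones((5,5)))
lab=cv2.connectedComponents(m)[1];m=lab==lab[150,230]
print(fitmask(m,info,156)[0])
gr=(im.mean(2)>175).astype(np.uint8);lab=cv2.connectedComponents(gr)[1];m2=lab==lab[270,262]
print(fitmask(m2,info,6)[0],m2.sum())
o=im.astype(np.uint8).copy();o[m]=(0,0,255);o[m2]=(0,255,0)
cv2.imwrite("pics/m1.png",o)
hd=(im.max(2)<60).astype(np.uint8);lab=cv2.connectedComponents(hd)[1];m3=lab==lab[118,258];print(fitmask(m3,info,198)[0],m3.sum())
E
```

```text
[215 206 203] [143 140 139] [116 112 110] [215 206 202] [219 224 220] [202 209 203] [184 189 184]
((619.8528442382812, -142.83148193359375), (265.0895080566406, 203.4701385498047), 75.57848358154297)
((594.4019775390625, 181.0338134765625), (158.04739379882812, 203.2046661376953), 0.03037957102060318) 3823
((699.6076049804688, 88.8583984375), (1675.4053955078125, 989.7147216796875), 3.736617088317871) 163295
```

View pics/m1.png

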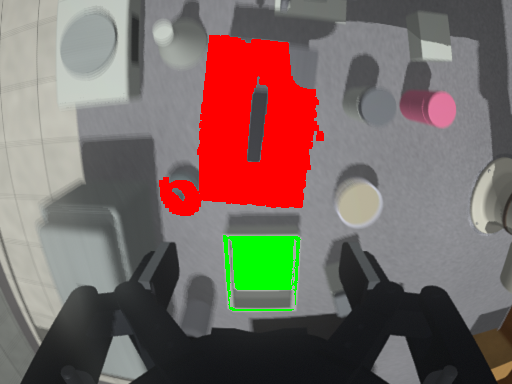

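Run:
```python
from seg import *
from scipy.optimize import least_squares
im=cv2.imread("pics/w1.png");info=load("pics/w1.json")
g=cv2.cvtColor(im,cv2.COLOR_BGR2GRAY).astype(float)
# subpixel edges: left edge rows 60..180, right edge rows 120..190, bottom cols 215..290, top 225..280
def hor(row,a,b):
    d=np.diff(cv2.GaussianBlur(g,(5,5),1)[row,a:b]); i=np.argmax(abs(d)); return a+i+.5
def ver(col,a,b):
    d=np.diff(cv2.GaussianBlur(g,(5,5),1)[a:b,col]); i=np.argmax(abs(d)); return a+i+.5
L=[(hor(r,198,216),r) for r in range(60,185,4)]
Rr=[(hor(r,298,322),r) for r in range(100,195,4)]
B=[(c,ver(c,190,212)) for c in range(210,295,4)]
Tt=[(c,ver(c,32,46)) for c in range(220,280,4)]
for n,P in zip("LRBT",(L,Rr,B,Tt)):
    W=np.array([ray(info,p,156,True)[:2] for p in P]).astype(np.float32)
    v=cv2.fitLine(W,cv2.DIST_HUBER,0,0.01,0.01).ravel(); print(n,v.round(3),np.degrees(np.arctan2(v[1],v[0])).round(2),np.median(W,0).round(1))
def hb(row,a,b):
    seg=g[row,a:b]; ii=np.where(seg<110)[0]; return a+ii.min(),a+ii.max()
H=[];
for r in range(85,160,5): a,b=hb(r,240,275); H.append(((a+b)/2,r))
W=np.array([ray(info,p,198,True)[:2] for p in H]).astype(np.float32)
v=cv2.fitLine(W,cv2.DIST_HUBER,0,0.01,0.01).ravel();print("H",v.round(3),np.degrees(np.arctan2(v[1],v[0])))
# box
for n,P in dict(BL=[(hor(r,216,234),r) for r in range(245,300,4)],BT=[(c,ver(c,225,242)) for c in range(235,292,4)]).items():
    W=np.array([ray(info,p,44,True)[:2] for p in P]).astype(np.float32)
    v=cv2.fitLine(W,cv2.DIST_HUBER,0,0.01,0.01).ravel(); print(n,v.round(3),np.degrees(np.arctan2(v[1],v[0])).round(2))
o=cv2.resize(im,None,fx=1.5,fy=1.5)
yaw=np.radians(0)
cv2.imwrite("pics/c1.png",crop(im,180,20,340,320,2.0))
```

```text
L [ 1.04000e-01  9.95000e-01  6.73095e+02 -1.64121e+02] 84.03 [ 672.4 -162. ]
R [ 8.60000e-02  9.96000e-01  5.36388e+02 -1.36670e+02] 85.06 [ 536.6 -130.3]
B [ 9.97000e-01 -8.30000e-02  6.05247e+02 -5.09730e+01] -4.77 [609.7 -52. ]
T [ 9.96000e-01 -9.20000e-02  6.13021e+02 -2.70293e+02] -5.25 [ 614.4 -269.7]
H [ 1.01000e-01  9.95000e-01  6.02156e+02 -1.72922e+02] 84.22646
BL [5.80000e-02 9.98000e-01 6.53516e+02 1.32886e+02] 86.66
BT [1.000e+00 1.000e-03 5.916e+02 5.785e+01] 0.07
```

View pics/c1.png

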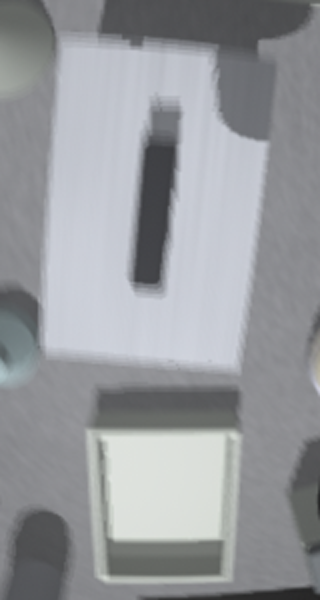

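```bash
python3 plan.py 603 -157 225 -95.2 5
```

```text
need 4
[[7.6, -0.6, 34.1], [7.6, -0.8, 34.1], [7.6, -0.9, 34.2], [7.6, -1.0, 34.1], [7.5, -1.2, 34.1]]
[[0.01, 0.0, 1.07], [0.01, 0.0, 1.07], [0.01, 0.0, 1.07], [0.01, 0.0, 1.07], [0.01, 0.0, 1.07]]
```

Request:
{"fn": "send_rows", "kwargs": {"translation": [[7.6,-0.6,34.1],[7.6,-0.8,34.1],[7.6,-0.9,34.1],[7.6,-1,34.1],[7.6,-1.2,34.1]], "dr": [[0,0,1.07],[0,0,1.07],[0,0,1.07],[0,0,1.07],[0,0,1.07]], "grip": [85,85,85,85,85]}}

```text
clock: 4.55
position: [602.5, -154.9, 225.2]
ee_rot: [-0.675, 0.737, -0.0, 0.0]
contact_force: [0.8, -1.5, -0.1]
gripper_width: 85.1
```

```bash
cat > snap.py <<'E'
import sys;from bench import arm
from h import *; import json
n,cam=sys.argv[1],sys.argv[2]
s=arm.read_state();print(s["clock"],s["position"].round(1),R.from_quat(s["ee_rot"]).as_matrix()[:2,0].round(3),s["contact_force"].round(1),round(s["gripper_width"],1))
info=arm.camera_info(cam);im=arm.get_image(cam)[:,:,::-1];cv2.imwrite(f"pics/{n}.png",im)
json.dump({k:np.array(v).tolist() for k,v in info.items()},open(f"pics/{n}.json","w"))
for t in sys.argv[3:]:
    print(t,[(np.round(x["xyz"]).tolist(),round(x["confidence"],2)) for x in arm.place_of(t,cam)[:4]])
E
python3 snap.py w2 wrist cover
```

```text
4.55 [ 602.5 -154.9  225.2] [-0.088 -0.996] [ 0.8 -1.5 -0.1] 85.1
cover [([280.0, -319.0, 2.0], 0.42)]
```

View pics/w2.png

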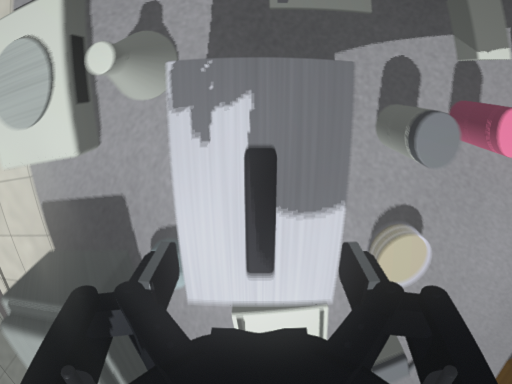

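Run:
```python
from seg import *
i=load("pics/w2.json")
for p in [(260,148),(260,272),(246,210),(276,210)]: print(ray(i,p,198,True).round(1))
```

```text
[ 597.5 -203.2  198. ]
[ 604.7 -118.4  198. ]
[ 609.4 -165.3  198. ]
[ 590.9 -163.7  198. ]
```

Request:
{"fn": "send_rows", "kwargs": {"translation": [[3,0.5,20],[2.7,0.5,20],[0,0,17],[0,0,0],[0,0,0]], "dr": [[0,0,0],[0,0,0],[0,0,0],[0,0,0],[0,0,0]], "grip": [85,85,85,40,10]}}

```text
clock: 5.28
position: [602.3, -161.6, 170.0]
ee_rot: [-0.675, 0.738, -0.001, 0.0]
contact_force: [-0.1, -0.3, 0.0]
gripper_width: 51.1
```

Request:
{"fn": "send_rows", "kwargs": {"translation": [[0,0,0],[0,0,0],[0,0,0],[0,0,0],[0,0,-10]], "dr": [[0,0,0],[0,0,0],[0,0,0],[0,0,0],[0,0,0]], "grip": [5,5,5,5,5]}}

```text
clock: 5.9
position: [600.3, -161.5, 177.2]
ee_rot: [-0.675, 0.738, 0.002, -0.001]
contact_force: [-0.4, 0.1, -3.2]
gripper_width: 19.0
```

Run:
```python
from seg import *
from bench import arm
im=cv2.imread("pics/scene0.png");info=arm.camera_info("scene")
m=(im.max(2)<45).astype(np.uint8);lab=cv2.connectedComponents(m)[1];m=lab==lab[140,322]
print(m.sum(),fitmask(m,info,3,False)[0])
gr=cv2.cvtColor(im,cv2.COLOR_BGR2GRAY)
```

```text
1406 ((484.3411560058594, 391.203857421875), (238.9945526123047, 148.7000274658203), 3.2051241397857666)
```

Request:
{"fn": "send_rows", "kwargs": {"translation": [[0,0,-25],[0,0,-25],[0,0,-25],[0,0,-25],[0,0,-10]], "dr": [[0,0,0],[0,0,0],[0,0,0],[0,0,0],[0,0,0]], "grip": [5,5,5,5,5]}}

```text
clock: 6.52
position: [601.6, -161.8, 289.6]
ee_rot: [-0.675, 0.738, -0.0, 0.0]
contact_force: [-0.6, 0.1, -3.7]
gripper_width: 19.0
```

```bash
python3 plan.py 487 390 270 3 15
```

```text
need 10
[[-36.0, 10.9, 1.3], [-36.9, 6.7, 1.3], [-37.5, 2.5, 1.3], [-37.5, -1.8, 1.3], [-37.1, -6.1, 1.3], [-36.2, -10.2, 1.4], [-34.7, -14.3, 1.3], [-32.9, -18.2, 1.3], [-30.6, -21.8, 1.3], [-28.0, -25.1, 1.3], [-24.8, -28.2, 1.3], [-21.5, -30.8, 1.3], [-17.9, -33.0, 1.3], [-14.0, -34.9, 1.3], [-9.9, -36.2, 1.3]]
[[-0.0, -0.0, -6.54], [-0.0, -0.0, -6.54], [-0.0, -0.0, -6.54], [-0.0, -0.0, -6.54], [-0.0, -0.0, -6.54], [-0.0, -0.0, -6.54], [-0.0, -0.0, -6.54], [-0.0, -0.0, -6.54], [-0.0, -0.0, -6.54], [-0.0, -0.0, -6.54], [-0.0, -0.0, -6.54], [-0.0, -0.0, -6.54], [-0.0, -0.0, -6.54], [-0.0, -0.0, -6.54], [-0.0, -0.0, -6.54]]
```

Request:
{"fn": "send_rows", "kwargs": {"translation": [[-36,11,1],[-37,6.7,1],[-37.5,2.5,1],[-37.5,-1.8,1],[-37,-6,1]], "dr": [[0,0,-6.54],[0,0,-6.54],[0,0,-6.54],[0,0,-6.54],[0,0,-6.54]], "grip": [5,5,5,5,5]}}

```text
clock: 7.15
position: [562.1, 23.2, 282.3]
ee_rot: [0.856, -0.517, -0.001, 0.001]
contact_force: [0.8, 0.1, -3.4]
gripper_width: 19.0
```

Request:
{"fn": "send_rows", "kwargs": {"translation": [[-36,-10,1],[-35,-14,1],[-33,-18,1],[-30.5,-22,1],[-28,-25,1]], "dr": [[0,0,-6.54],[0,0,-6.54],[0,0,-6.54],[0,0,-6.54],[0,0,-6.54]], "grip": [5,5,5,5,5]}}

```text
clock: 7.78
position: [523.2, 206.7, 277.4]
ee_rot: [0.967, -0.255, -0.001, 0.001]
contact_force: [0.3, -0.8, -3.3]
gripper_width: 18.9
```

Request:
{"fn": "send_rows", "kwargs": {"translation": [[-25,-28,1],[-21.5,-31,1],[-18,-33,1],[-14,-35,1],[-10,-36,1]], "dr": [[0,0,-6.54],[0,0,-6.54],[0,0,-6.54],[0,0,-6.54],[0,0,-6.54]], "grip": [5,5,5,5,5]}}

```text
clock: 8.4
position: [484.7, 390.5, 272.1]
ee_rot: [1.0, 0.028, -0.001, 0.001]
contact_force: [1.6, 1.1, -2.5]
gripper_width: 19.1
```

```bash
python3 snap.py w3 wrist mat; python3 snap.py s3 scene mat; python3 snap.py d3 side mat bath pot0
```

```text
8.4 [484.7 390.5 272.1] [0.998 0.056] [ 1.6  1.1 -2.5] 19.1
mat []
8.5 [484.2 392.5 271.3] [0.998 0.056] [ 0.2 -0.6 -3.4] 19.0
mat [([484.0, 391.0, -3.0], 0.97)]
8.6 [484.9 389.9 272.1] [0.999 0.052] [ 1.2 -0.2 -2.8] 19.2
mat [([489.0, 388.0, 3.0], 0.56)]
bath [([607.0, -157.0, -2.0], 0.79)]
pot0 [([737.0, -290.0, -3.0], 0.58), ([282.0, 294.0, -1.0], 0.21)]
```

View pics/w3.png

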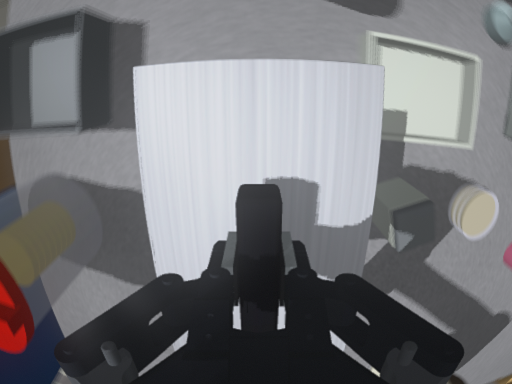

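View pics/s3.png

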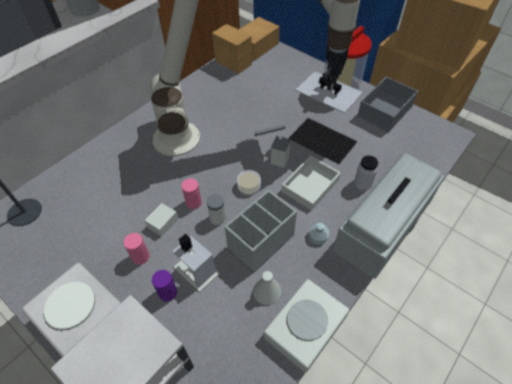

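View pics/d3.png

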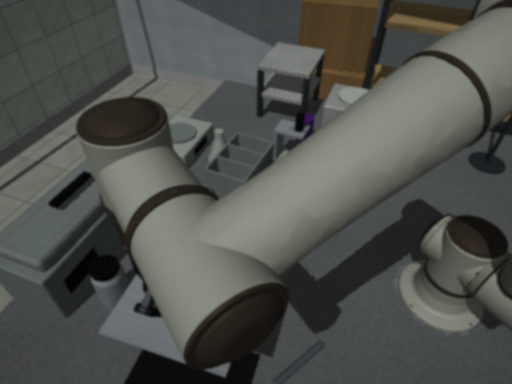

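Run:
```python
from seg import *
for n in ["scene0","s3"]:
    im=cv2.imread(f"pics/{n}.png");info=load("pics/s3.json")
    m=(im.max(2)<60).astype(np.uint8);lab=cv2.connectedComponents(m)[1];m=lab==lab[140,322]
    print(n,m.sum(),fitmask(m,info,3,False)[0])
c=crop(im,260,100,390,190,6)
for y,col in((0,(0,0,255)),(3,(0,255,0))): draw(c,info,tf(box(-125,125,-80,80,0,3),(486,390,0),np.radians(y)),col,6,(260,100))
cv2.imwrite("pics/mat.png",c)
```

```text
scene0 1489 ((483.7640075683594, 390.8968505859375), (243.9434356689453, 154.19964599609375), 3.7358736991882324)
s3 1528 ((484.98968505859375, 385.755859375), (245.12753295898438, 167.9010467529297), 5.352608680725098)
```

View pics/mat.png

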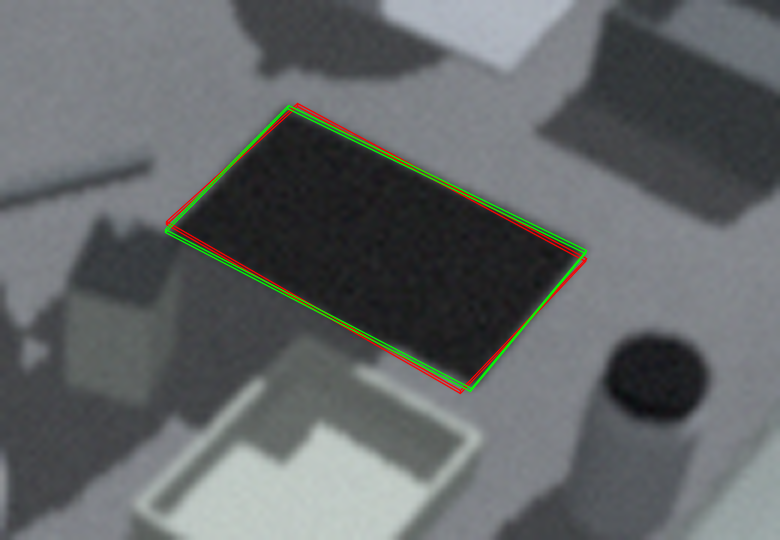

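Request:
{"fn": "send_rows", "kwargs": {"translation": [[0.5,0,50],[0.5,0,50],[0,0,50],[0,0,50],[0,0,30]], "dr": [[0,0,0],[0,0,0],[0,0,0],[0,0,0],[0,0,0]], "grip": [5,5,5,5,5]}}

```text
clock: 9.43
position: [486.2, 387.9, 41.4]
ee_rot: [1.0, 0.025, -0.001, 0.001]
contact_force: [1.3, -0.1, -1.8]
gripper_width: 19.0
```

Request:
{"fn": "send_rows", "kwargs": {"translation": [[0,0,7],[0,0,5],[0,0,3],[0,0,2],[0,0,0]], "dr": [[0,0,0],[0,0,0],[0,0,0],[0,0,0],[0,0,0]], "grip": [5,5,5,5,5]}}

```text
clock: 10.05
position: [486.8, 390.0, 27.4]
ee_rot: [1.0, 0.026, 0.0, -0.0]
contact_force: [0.5, -0.2, -3.5]
gripper_width: 19.0
```

Request:
{"fn": "send_rows", "kwargs": {"translation": [[0,0,1.5],[0,0,1.5],[0,0,1],[0,0,0],[0,0,0]], "dr": [[0,0,0],[0,0,0],[0,0,0],[0,0,0],[0,0,0]], "grip": [5,5,5,5,5]}}

```text
clock: 10.68
position: [486.6, 389.8, 22.9]
ee_rot: [1.0, 0.026, -0.0, 0.0]
contact_force: [-0.1, -0.1, -1.6]
gripper_width: 18.9
```

Request:
{"fn": "send_rows", "kwargs": {"translation": [[0,0,0.7],[0,0,0],[0,0,0],[0,0,0],[0,0,0]], "dr": [[0,0,0],[0,0,0],[0,0,0],[0,0,0],[0,0,0]], "grip": [5,5,30,60,60]}}

```text
clock: 11.3
position: [486.8, 389.9, 22.0]
ee_rot: [1.0, 0.026, 0.0, -0.0]
contact_force: [0.2, -0.2, 0.2]
gripper_width: 59.8
```

Request:
{"fn": "send_rows", "kwargs": {"translation": [[0,0,0],[0,0,-20],[0,0,-55],[0,0,-55],[0,0,-55]], "dr": [[0,0,0],[0,0,0],[0,0,0],[0,0,0],[0,0,0]], "grip": [60,60,60,60,60]}}

```text
clock: 11.92
position: [486.5, 389.6, 208.9]
ee_rot: [1.0, 0.026, 0.0, -0.0]
contact_force: [0.6, 0.4, 0.1]
gripper_width: 59.7
```

```bash
python3 snap.py s4 scene cover bath jar_square jar_round; python3 snap.py w4 wrist cover jar_square box_in
python3 - <<'E'
from seg import *
im=cv2.imread("pics/s4.png");cv2.imwrite("pics/s4b.png",np.hstack([crop(im,260,90,390,190,4),]))
E
```

```text
11.925 [486.5 389.6 208.9] [0.999 0.052] [0.6 0.4 0.1] 59.7
cover [([475.0, 393.0, 4.0], 0.59)]
bath [([600.0, -157.0, -1.0], 0.64)]
jar_square [([415.0, 181.0, -0.0], 0.79)]
jar_round [([326.0, -470.0, -3.0], 0.93), ([493.0, -495.0, -4.0], 0.83), ([297.0, -191.0, -2.0], 0.74)]
12.175 [486.2 389.5 206.8] [0.999 0.052] [ 0.8 -0.3 -0.1] 60.5
cover [([484.0, 393.0, 6.0], 0.71)]
jar_square [([414.0, 185.0, 1.0], 0.63)]
box_in [([588.0, 160.0, 6.0], 0.9)]
```

View pics/s4b.png

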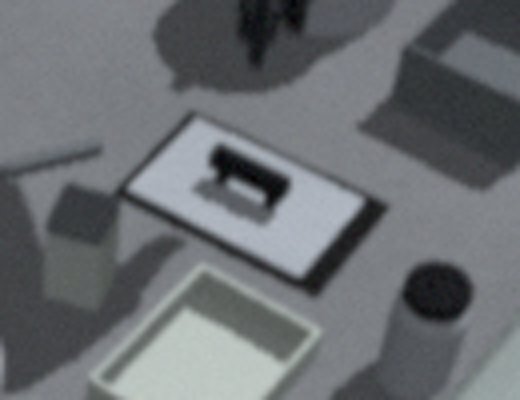

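View pics/w4.png

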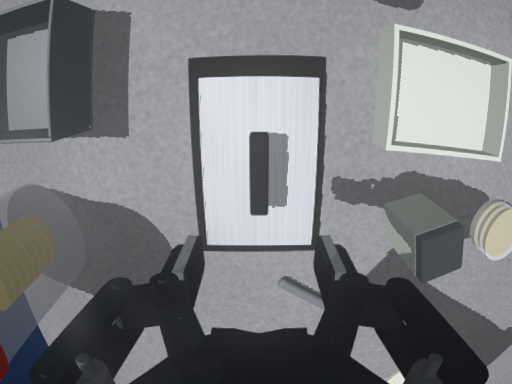

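Cover lies on the mat inside its black border with edges parallel. Next I look down into the wells.

```bash
python3 plan.py 585 -160 420 -5 15
```

```text
need 11
[[4.6, 36.9, -14.2], [5.0, 36.9, -14.3], [5.4, 36.9, -14.2], [5.6, 36.8, -14.3], [6.1, 36.7, -14.2], [6.3, 36.7, -14.3], [6.7, 36.6, -14.2], [7.1, 36.6, -14.3], [7.3, 36.4, -14.3], [7.8, 36.4, -14.2], [8.0, 36.4, -14.3], [8.4, 36.2, -14.3], [8.8, 36.2, -14.3], [9.0, 36.1, -14.3], [9.4, 36.0, -14.3]]
[[0.01, 0.01, 0.53], [0.01, 0.01, 0.53], [0.01, 0.01, 0.53], [0.01, 0.01, 0.53], [0.01, 0.01, 0.53], [0.01, 0.01, 0.53], [0.01, 0.01, 0.53], [0.01, 0.01, 0.53], [0.01, 0.01, 0.53], [0.01, 0.01, 0.53], [0.01, 0.01, 0.53], [0.01, 0.01, 0.53], [0.01, 0.01, 0.53], [0.01, 0.01, 0.53], [0.01, 0.01, 0.53]]
```

Request:
{"fn": "send_rows", "kwargs": {"translation": [[7,55,-21],[8,55,-21],[9,55,-21],[9.5,55,-21],[10,55,-21]], "dr": [[0,0,0.8],[0,0,0.8],[0,0,0.8],[0,0,0.8],[0,0,0.8]], "grip": [60,60,60,60,60]}}

```text
clock: 13.0
position: [536.7, 114.0, 311.9]
ee_rot: [1.0, -0.009, -0.001, 0.0]
contact_force: [0.2, -0.3, -0.4]
gripper_width: 60.1
```

Request:
{"fn": "send_rows", "kwargs": {"translation": [[10.5,55,-21],[11,55,-21],[12,54,-21],[13,54,-21],[14,54,-21]], "dr": [[0,0,0.8],[0,0,0.8],[0,0,0.8],[0,0,0.8],[0,0,0.8]], "grip": [60,60,60,60,60]}}

```text
clock: 13.62
position: [584.9, -160.5, 416.8]
ee_rot: [0.999, -0.044, -0.001, 0.0]
contact_force: [1.6, -0.1, -0.4]
gripper_width: 60.3
```

```bash
python3 snap.py w5 wrist pot0 bath jar_round fork stand fork_grip
```

```text
13.625 [ 584.9 -160.5  416.8] [ 0.996 -0.088] [ 1.6 -0.1 -0.4] 60.3
pot0 [([637.0, -92.0, 7.0], 0.9), ([629.0, -158.0, 8.0], 0.6), ([413.0, 180.0, 2.0], 0.24)]
bath [([604.0, -156.0, 1.0], 0.9)]
jar_round [([392.0, -192.0, -2.0], 0.89), ([293.0, -189.0, -2.0], 0.88), ([327.0, -470.0, -1.0], 0.86), ([491.0, -494.0, -5.0], 0.83)]
fork [([513.0, -377.0, 23.0], 0.8)]
stand [([487.0, -382.0, -2.0], 0.75), ([738.0, -286.0, 0.0], 0.35)]
fork_grip [([488.0, -378.0, 159.0], 0.81), ([738.0, 297.0, 4.0], 0.48)]
```

View pics/w5.png

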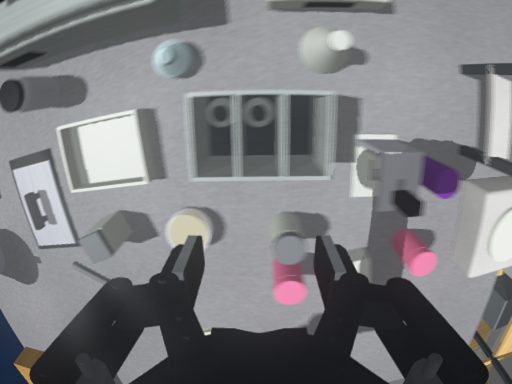

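Two pots sit in the wells (knobs at ~(218,112) and (258,110)) and the third well looks empty. The round jar has already been shifted to about (392,-192). I'll zoom in and overlay the bath model.

Run:
```python
from seg import *
im=cv2.imread("pics/w5.png");info=load("pics/w5.json")
c=crop(im,175,80,350,190,4.5)
yaw=np.radians(-5.0);p=(603,-158,0)
D=lambda b,col,pp=p,yy=yaw:draw(c,info,tf(box(*b),pp,yy),col,4.5,(175,80),projw)
D((-64,64,-102,102,149,150),(0,0,255))
for y in(-66,0,66): D((-58,58,y-30,y+30,149,150),(0,255,0))
for q in((632,-94),(626,-160)):
    a=np.linspace(0,2*np.pi,60)
    for rr,z in((14,70),(26,46)):
        k=(projw(info,np.c_[q[0]+rr*np.cos(a),q[1]+rr*np.sin(a),a*0+z])-(175,80))*4.5
        cv2.polylines(c,[k.astype(int)],True,(255,255,0))
cv2.imwrite("pics/w5c.png",c)
```

```text
(no output)
```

View pics/w5c.png

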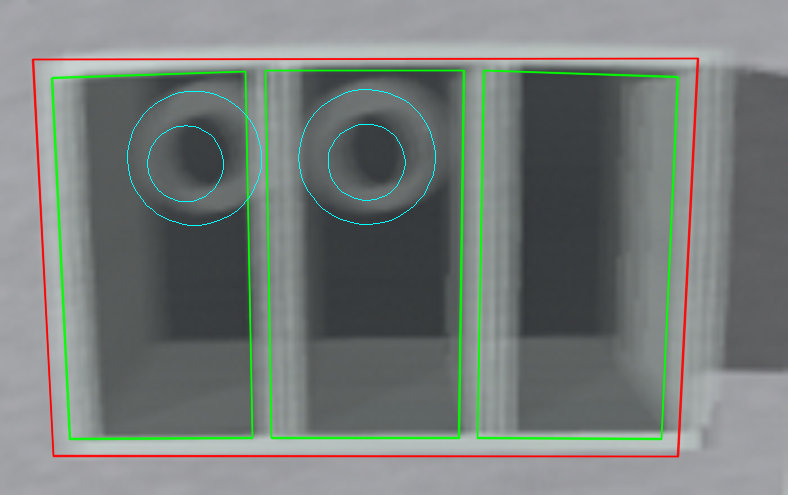

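```bash
python3 snap.py w6 wrist pot0 bath
cat > fitb.py <<'E'
from seg import *; import sys
n=sys.argv[1]; x,y,yw=map(float,sys.argv[2:5]); x0,y0,x1,y1=map(int,sys.argv[5:9]); pots=[tuple(map(float,a.split(","))) for a in sys.argv[9:]]
im=cv2.imread(f"pics/{n}.png");info=load(f"pics/{n}.json")
sc=780/(x1-x0);c=crop(im,x0,y0,x1,y1,sc)
D=lambda b,col,f=projw:draw(c,info,tf(box(*b),(x,y,0),np.radians(yw)),col,sc,(x0,y0),f)
D((-64,64,-102,102,149,150),(0,0,255))
for yy in(-66,0,66): D((-58,58,yy-30,yy+30,149,150),(0,255,0))
a=np.linspace(0,2*np.pi,60)
for q in pots:
    for rr,z in((14,64+q[2]),(26,40+q[2])):
        k=(projw(info,np.c_[q[0]+rr*np.cos(a),q[1]+rr*np.sin(a),a*0+z])-(x0,y0))*sc
        cv2.polylines(c,[k.astype(int)],True,(255,255,0))
cv2.imwrite(f"pics/{n}f.png",c)
E
python3 fitb.py w6 603 -161 -5 175 80 350 190 632,-100,6 626,-166,6
```

```text
13.975 [ 584.6 -157.7  416.1] [ 0.996 -0.086] [ 0.3 -0.4  0.3] 60.3
pot0 [([640.0, -96.0, 9.0], 0.92), ([630.0, -158.0, 5.0], 0.75)]
bath [([604.0, -159.0, -2.0], 0.87)]
```

View pics/w6f.png

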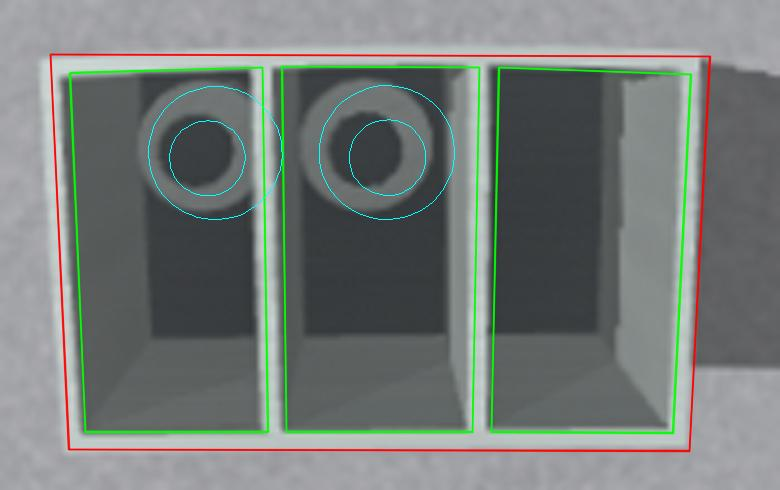

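```bash
python3 - <<'E'
from seg import *
i=load("pics/w6.json")
for n,k,b in (("A",(200,149),(197,145)),("B",(367,149),(366,145))):
    f=lambda p:(p[0]/4.457+175,p[1]/4.457+80)
    print(n,ray(i,f(k),70,True).round(1),ray(i,f(b),46,True).round(1))
E
python3 fitb.py w6 604.5 -159 -5.3 175 80 350 190 634,-95.5,6 628,-161,6
```

```text
A [635.8 -97.7  70. ] [636.  -93.4  46. ]
B [ 629.9 -158.8   70. ] [ 629.7 -158.3   46. ]
```

View pics/w6f.png

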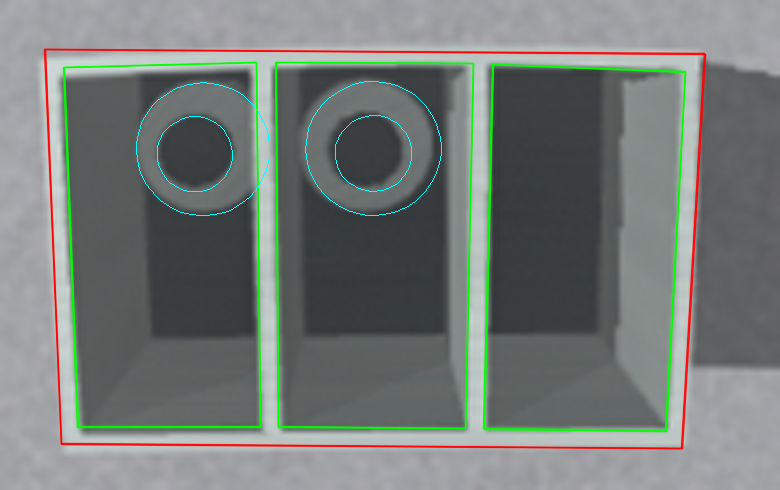

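```bash
python3 plan.py 480 -375 330 0 5
```

```text
need 5
[[-17.1, 45.1, 17.4], [-17.9, 44.9, 17.4], [-18.7, 44.5, 17.4], [-19.5, 44.2, 17.3], [-20.1, 43.8, 17.4]]
[[-0.0, 0.01, -0.98], [-0.0, 0.01, -0.98], [-0.0, 0.01, -0.98], [-0.0, 0.01, -0.98], [-0.0, 0.01, -0.98]]
```

Request:
{"fn": "send_rows", "kwargs": {"translation": [[-17,45,17],[-18,45,17],[-19,44.5,17],[-19.5,44,17],[-20,44,17]], "dr": [[0,0,-1],[0,0,-1],[0,0,-1],[0,0,-1],[0,0,-1]], "grip": [60,60,60,60,60]}}

```text
clock: 14.75
position: [479.2, -376.4, 331.8]
ee_rot: [1.0, 0.001, 0.0, 0.0]
contact_force: [-0.3, -0.4, -0.2]
gripper_width: 60.1
```

```bash
python3 -c "
from bench import arm
for i in range(3): arm.get_image('wrist')"; python3 snap.py w7 wrist fork_grip stand fork
```

```text
14.9 [ 478.4 -376.8  330.7] [ 1.    -0.003] [0.4 0.2 0.6] 59.9
fork_grip [([491.0, -380.0, 160.0], 0.56)]
stand [([487.0, -384.0, 1.0], 0.97)]
fork [([510.0, -375.0, 24.0], 0.91), ([403.0, 3.0, -1.0], 0.6), ([588.0, 160.0, 2.0], 0.52)]
```

View pics/w7.png

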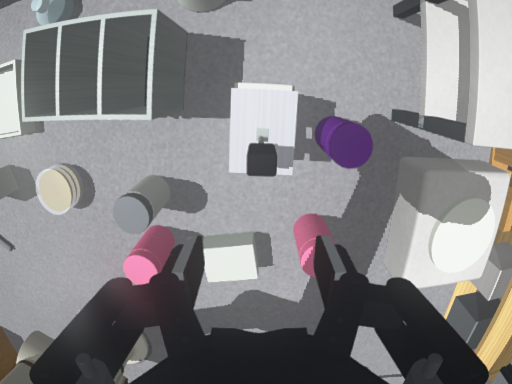

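```bash
cat > fits.py <<'E'
from seg import *; import sys
n=sys.argv[1]; x,y,yw=map(float,sys.argv[2:5]); x0,y0,x1,y1=map(int,sys.argv[5:9])
im=cv2.imread(f"pics/{n}.png");info=load(f"pics/{n}.json")
sc=600/(x1-x0);c=crop(im,x0,y0,x1,y1,sc)
D=lambda b,col,f=projw:draw(c,info,tf(box(*b),(x,y,0),np.radians(yw)),col,sc,(x0,y0),f)
D((-25,75,-38,38,129,130),(0,0,255))
D((-25,30,-7,7,129,130),(255,0,0))
D((-12,12,-15,15,130,190),(0,255,255))
cv2.imwrite(f"pics/{n}f.png",c)
E
python3 fits.py w7 488 -379 0 215 75 315 185
```

```text
(no output)
```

View pics/w7f.png

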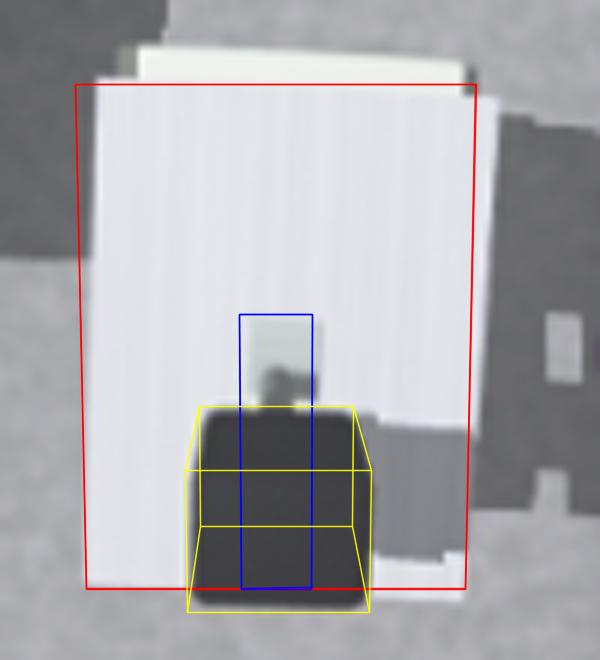

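```bash
python3 fits.py w7 487.5 -380 -2.8 215 75 315 185
```

```text
(no output)
```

View pics/w7f.png

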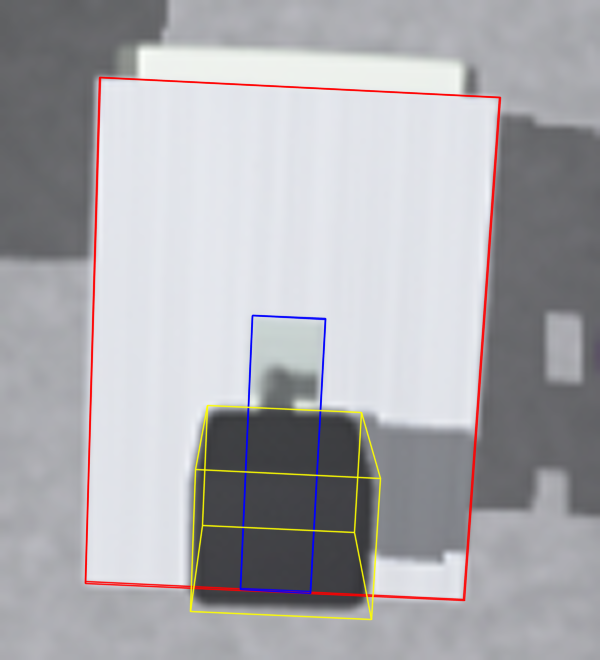

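```bash
python3 plan.py 486.5 -379.5 142 -2.8 5
```

```text
need 4
[[1.2, 0.9, 38.2], [1.1, 0.8, 38.2], [1.2, 0.9, 38.1], [1.2, 0.8, 38.2], [1.2, 0.8, 38.2]]
[[0.01, -0.01, 0.58], [0.01, -0.01, 0.58], [0.01, -0.01, 0.58], [0.01, -0.01, 0.58], [0.01, -0.01, 0.58]]
```

Request:
{"fn": "send_rows", "kwargs": {"translation": [[1.5,0.8,38.2],[1.5,0.8,38.2],[1.5,0.6,38.2],[1.5,0.6,38.2],[1.5,0.6,36.2]], "dr": [[0,0,0.56],[0,0,0.56],[0,0,0.56],[0,0,0.56],[0,0,0.56]], "grip": [85,85,85,85,85]}}

```text
clock: 15.72
position: [488.3, -378.5, 142.7]
ee_rot: [1.0, -0.024, 0.001, 0.0]
contact_force: [0.5, 0.1, 0.1]
gripper_width: 84.9
```

Request:
{"fn": "send_rows", "kwargs": {"translation": [[0,0,0],[0,0,0],[0,0,0],[0,0,0],[0,0,0]], "dr": [[0,0,0],[0,0,0],[0,0,0],[0,0,0],[0,0,0]], "grip": [60,50,40,20,10]}}

```text
clock: 16.35
position: [488.1, -380.0, 145.1]
ee_rot: [1.0, -0.024, 0.002, 0.001]
contact_force: [1.1, 2.2, 6.5]
gripper_width: 29.4
```

Request:
{"fn": "send_rows", "kwargs": {"translation": [[0,0,0],[0,0,0],[0,0,0],[0,0,0],[0,0,0]], "dr": [[0,0,0],[0,0,0],[0,0,0],[0,0,0],[0,0,0]], "grip": [10,10,10,10,10]}}

```text
clock: 16.98
position: [488.1, -379.9, 145.2]
ee_rot: [1.0, -0.024, 0.002, 0.001]
contact_force: [0.2, 2.2, 6.3]
gripper_width: 29.4
```

```bash
python3 snap.py w8 wrist
```

```text
16.975 [ 488.1 -379.9  145.2] [ 0.999 -0.049] [0.2 2.2 6.3] 29.4
```

View pics/w8.png

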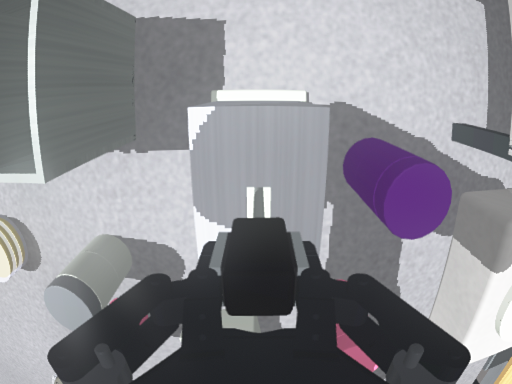

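Request:
{"fn": "send_rows", "kwargs": {"translation": [[0,0,-4],[0,0,-3],[0,0,0],[-10,0,0],[-15,0,0]], "dr": [[0,0,0],[0,0,0],[0,0,0],[0,0,0],[0,0,0]], "grip": [10,10,10,10,10]}}

```text
clock: 17.65
position: [461.1, -378.1, 149.6]
ee_rot: [1.0, -0.025, -0.0, -0.0]
contact_force: [0.5, -0.5, -1.5]
gripper_width: 29.3
```

Request:
{"fn": "send_rows", "kwargs": {"translation": [[-20,0,0],[-25,0,0],[-10,0,0],[0,0,-40],[0,0,-55]], "dr": [[0,0,0],[0,0,0],[0,0,0],[0,0,0],[0,0,0]], "grip": [10,10,10,10,10]}}

```text
clock: 18.27
position: [406.1, -375.3, 244.9]
ee_rot: [1.0, -0.025, -0.002, -0.001]
contact_force: [0.9, -0.9, -1.0]
gripper_width: 29.7
```

Request:
{"fn": "send_rows", "kwargs": {"translation": [[0,0,-55],[0,0,-10],[0,0,0],[0,0,0],[0,0,0]], "dr": [[0,0,0],[0,0,0],[0,0,0],[0,0,0],[0,0,0]], "grip": [10,10,10,10,10]}}

```text
clock: 18.9
position: [406.8, -375.3, 308.3]
ee_rot: [1.0, -0.025, -0.002, -0.001]
contact_force: [0.0, -0.1, -2.4]
gripper_width: 29.5
```

```bash
python3 snap.py w9 wrist fork; python3 snap.py s9 scene fork jar_round; python3 snap.py d9 side fork
```

```text
18.9 [ 406.8 -375.3  308.3] [ 0.999 -0.049] [ 0.  -0.1 -2.4] 29.5
fork []
19.0 [ 407.  -375.5  308.9] [ 0.999 -0.049] [-0.2 -0.3 -2. ] 29.6
fork [([429.0, -378.0, 191.0], 0.56)]
jar_round [([492.0, -499.0, -0.0], 0.97), ([398.0, -191.0, 2.0], 0.92), ([294.0, -190.0, -4.0], 0.91), ([417.0, 181.0, 2.0], 0.45)]
19.15 [ 407.2 -375.6  309.7] [ 0.999 -0.049] [-0.4 -0.  -1.7] 29.4
fork [([433.0, -380.0, 188.0], 0.56)]
```

View pics/w9.png

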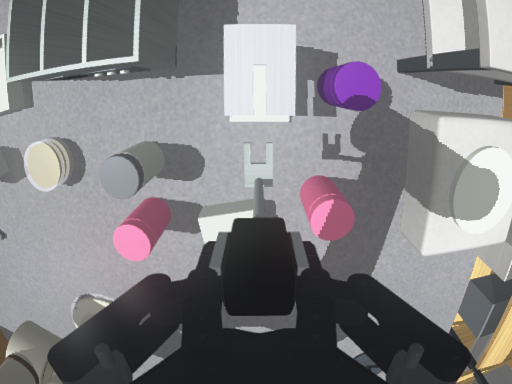

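View pics/s9.png

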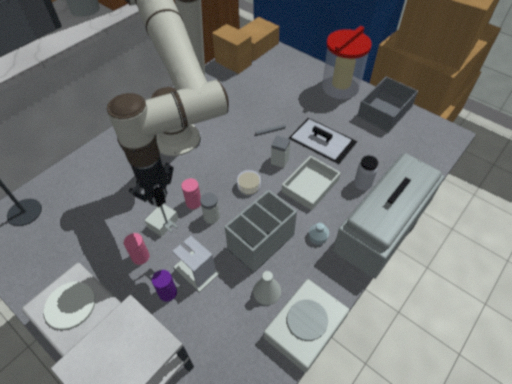

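```bash
cat > fitf.py <<'E'
from seg import *; import sys
from bench import arm
# overlay fork, tool offset ox oy oz, tilt
n=sys.argv[1]; pos=np.array(list(map(float,sys.argv[2].split(",")))); ang=float(sys.argv[3]); o=np.array(list(map(float,sys.argv[4].split(","))))
x0,y0,x1,y1=map(int,sys.argv[5:9])
im=cv2.imread(f"pics/{n}.png");info=load(f"pics/{n}.json");sc=780/(x1-x0);c=crop(im,x0,y0,x1,y1,sc)
a=np.radians(ang);Rt=np.array([[np.cos(a),np.sin(a),0],[np.sin(a),-np.cos(a),0],[0,0,-1]])
org=pos+Rt@o
for b in((-7,12,-13,-7,-5,0),(-7,12,7,13,-5,0),(-29,-7,-13,13,-5,0)): draw(c,info,tf(box(*b),org,a),(0,0,255),sc,(x0,y0),projw)
cv2.imwrite(f"pics/{n}f.png",c); print(org)
E
python3 fitf.py w9 407,-375.4,308.8 -2.8 23.5,0,120 220 120 300 200
```

```text
[ 430.47194423 -376.54796959  188.8       ]
```

View pics/w9f.png

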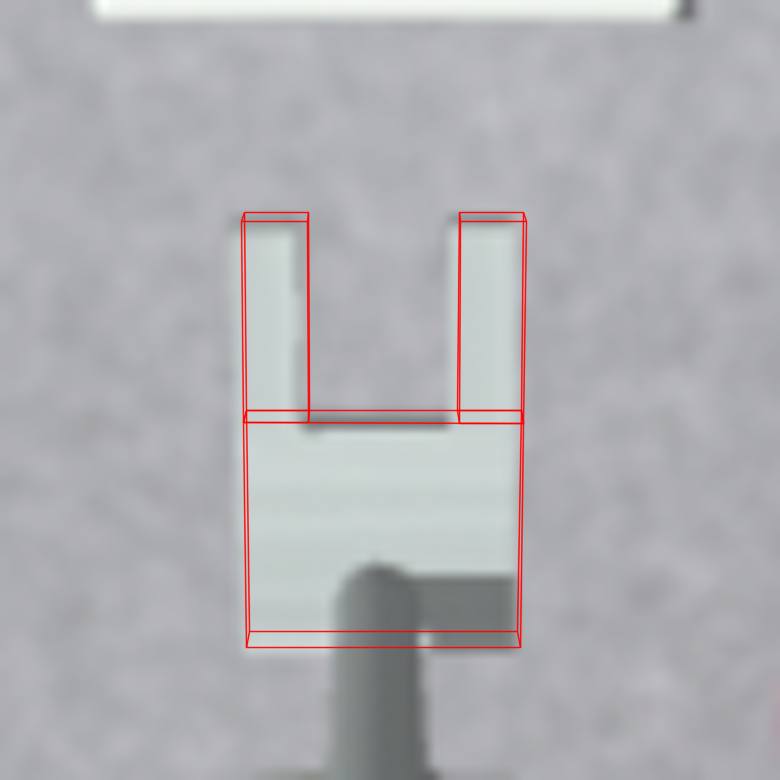

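Fork held; the model overlays it with its origin at tool offset (23,-0.7,120). Moving to hover behind pot A.

```bash
python3 plan.py 578 -92 305 -5 10
```

```text
need 6
[[15.7, -29.2, 0.5], [15.5, -29.2, 0.5], [15.4, -29.3, 0.5], [15.4, -29.3, 0.5], [15.2, -29.4, 0.5], [15.1, -29.5, 0.5], [15.0, -29.5, 0.5], [14.8, -29.6, 0.5], [14.8, -29.6, 0.4], [14.6, -29.7, 0.5]]
[[-0.0, 0.0, 0.22], [-0.0, 0.0, 0.22], [-0.0, 0.0, 0.22], [-0.0, 0.0, 0.22], [-0.0, 0.0, 0.22], [-0.0, 0.0, 0.22], [-0.0, 0.0, 0.22], [-0.0, 0.0, 0.22], [-0.0, 0.0, 0.22], [-0.0, 0.0, 0.22]]
```

Request:
{"fn": "send_rows", "kwargs": {"translation": [[16,-29,0.5],[15.5,-29,0.5],[15.4,-29.3,0.5],[15.3,-29.3,0.5],[15.2,-29.4,0.5]], "dr": [[0,0,0.22],[0,0,0.22],[0,0,0.22],[0,0,0.22],[0,0,0.22]], "grip": [10,10,10,10,10]}}

```text
clock: 19.88
position: [493.3, -233.3, 307.7]
ee_rot: [0.999, -0.034, 0.0, 0.0]
contact_force: [0.5, -0.4, -0.8]
gripper_width: 29.8
```

Request:
{"fn": "send_rows", "kwargs": {"translation": [[15,-29.5,0.5],[15,-29.5,0.5],[15,-29.6,0.5],[14.7,-29.6,0.5],[14.6,-29.7,0.5]], "dr": [[0,0,0.22],[0,0,0.22],[0,0,0.22],[0,0,0.22],[0,0,0.22]], "grip": [10,10,10,10,10]}}

```text
clock: 20.5
position: [578.7, -91.4, 305.2]
ee_rot: [0.999, -0.044, 0.0, 0.0]
contact_force: [-0.5, -0.5, -1.2]
gripper_width: 29.6
```

```bash
python3 -c "
from bench import arm
for i in range(5): arm.get_image('wrist');print(arm.read_state()['position'].round(1))"; python3 snap.py w10 wrist pot0; python3 fitb.py w10 603.5 -159 -5 130 10 390 200 635,-96.5,6 629,-159.5,6
```

```text
[580.6 -88.7 304.5]
[579.4 -90.1 304.4]
[578.6 -91.3 304.6]
[578.1 -92.1 304.8]
[577.9 -92.6 305. ]
20.75 [577.9 -92.6 305. ] [ 0.996 -0.087] [ 0.7 -0.2 -0.8] 29.3
pot0 [([639.0, -96.0, 7.0], 0.77), ([628.0, -156.0, 6.0], 0.61)]
```

View pics/w10f.png

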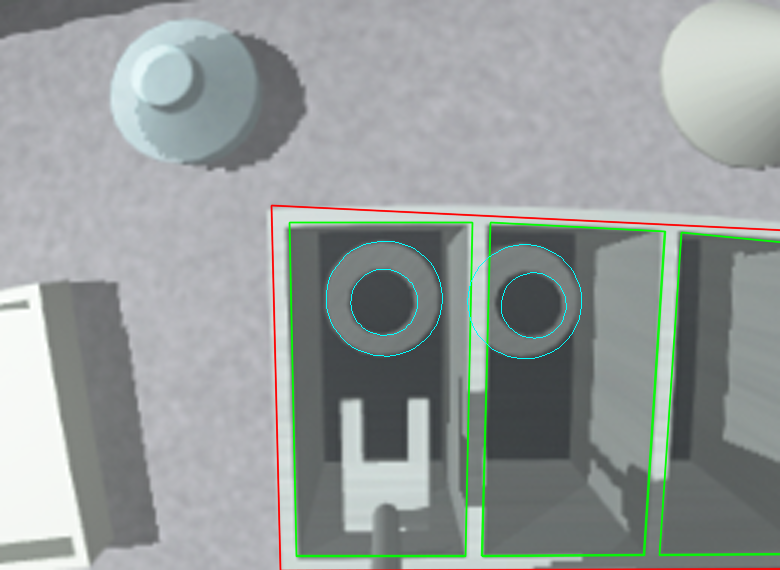

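Request:
{"fn": "send_rows", "kwargs": {"translation": [[0,0,35],[0,0,35],[0,0,30],[0,0,20],[0,0,7]], "dr": [[0,0,0],[0,0,0],[0,0,0],[0,0,0],[0,0,0]], "grip": [10,10,10,10,10]}}

```text
clock: 21.48
position: [577.2, -93.3, 177.0]
ee_rot: [0.999, -0.044, -0.001, 0.0]
contact_force: [-0.4, -0.5, -0.8]
gripper_width: 29.2
```

Request:
{"fn": "send_rows", "kwargs": {"translation": [[0,0,2],[0,0,0],[0,0,0],[0,0,0],[0,0,0]], "dr": [[0,0,0],[0,0,0],[0,0,0],[0,0,0],[0,0,0]], "grip": [10,10,10,10,10]}}

```text
clock: 22.1
position: [578.2, -92.4, 176.4]
ee_rot: [0.999, -0.044, 0.0, -0.0]
contact_force: [0.8, 0.2, -1.8]
gripper_width: 29.3
```

```bash
python3 snap.py w11 wrist; python3 fitb.py w11 603.5 -159 -5 180 30 380 200 635,-96.3,6 629,-159,6
```

```text
22.1 [578.2 -92.4 176.4] [ 0.996 -0.087] [ 0.8  0.2 -1.8] 29.3
```

View pics/w11f.png

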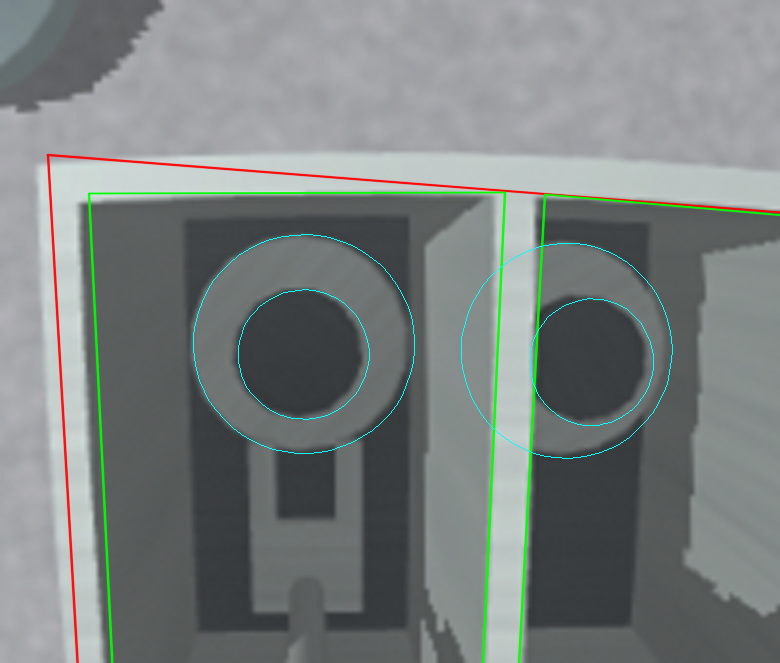

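Request:
{"fn": "send_rows", "kwargs": {"translation": [[6,0,0.5],[7,0,0],[7,0,0],[7,0,0],[6,0,0]], "dr": [[0,0,0],[0,0,0],[0,0,0],[0,0,0],[0,0,0]], "grip": [10,10,10,10,10]}}

```text
clock: 22.78
position: [611.6, -95.4, 175.5]
ee_rot: [0.999, -0.044, -0.0, 0.0]
contact_force: [0.4, 0.6, -1.5]
gripper_width: 29.1
```

```bash
python3 snap.py w12 wrist; python3 fitb.py w12 603.5 -159 -5 180 30 380 200 635,-96.3,6
```

```text
22.775 [611.6 -95.4 175.5] [ 0.996 -0.087] [ 0.4  0.6 -1.5] 29.1
```

View pics/w12f.png

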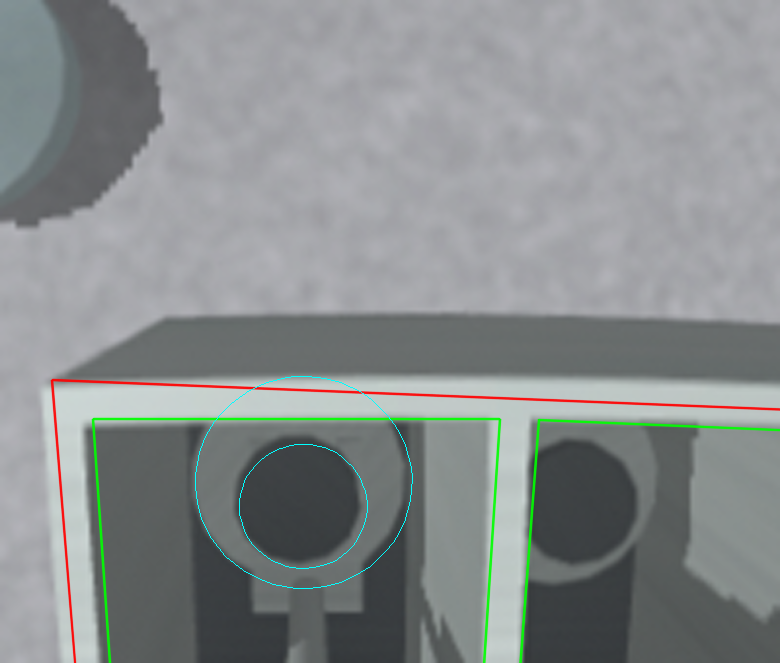

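Request:
{"fn": "send_rows", "kwargs": {"translation": [[0,0,-2],[0,0,-3],[0,0,-5],[0,0,-5],[0,0,-5]], "dr": [[0,0,0],[0,0,0],[0,0,0],[0,0,0],[0,0,0]], "grip": [10,10,10,10,10]}}

```text
clock: 23.45
position: [610.8, -95.3, 195.9]
ee_rot: [0.999, -0.044, -0.0, -0.0]
contact_force: [0.4, 0.5, -3.0]
gripper_width: 29.4
```

Request:
{"fn": "send_rows", "kwargs": {"translation": [[0,0,-15],[0,0,-25],[0,0,-30],[0,0,-30],[0,0,-25]], "dr": [[0,0,0],[0,0,0],[0,0,0],[0,0,0],[0,0,0]], "grip": [10,10,10,10,10]}}

```text
clock: 24.08
position: [611.1, -95.4, 323.2]
ee_rot: [0.999, -0.044, 0.001, -0.0]
contact_force: [0.2, -0.4, -2.6]
gripper_width: 29.8
```

Request:
{"fn": "send_rows", "kwargs": {"translation": [[0,0,-15],[0,0,-3],[0,0,0],[0,0,0],[0,0,0]], "dr": [[0,0,0],[0,0,0],[0,0,0],[0,0,0],[0,0,0]], "grip": [10,10,10,10,10]}}

```text
clock: 24.7
position: [610.8, -95.3, 337.7]
ee_rot: [0.999, -0.044, -0.001, 0.0]
contact_force: [0.0, -0.7, -2.7]
gripper_width: 29.2
```

```bash
python3 snap.py w13 wrist box_in; python3 snap.py s13 scene box_in
```

```text
24.7 [610.8 -95.3 337.7] [ 0.996 -0.087] [ 0.  -0.7 -2.7] 29.2
box_in [([586.0, 163.0, 6.0], 0.56)]
24.8 [610.9 -95.3 338.1] [ 0.996 -0.087] [-0.4 -0.1 -3.3] 29.2
box_in [([592.0, 157.0, 6.0], 0.81)]
```

View pics/w13.png

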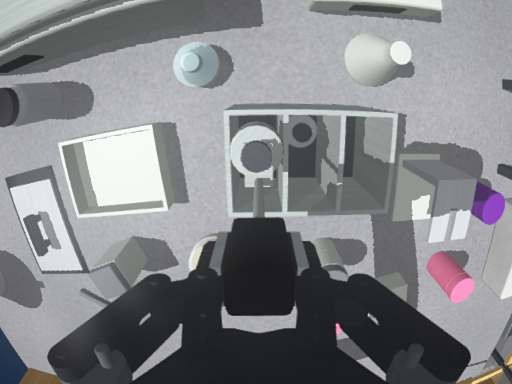

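View pics/s13.png

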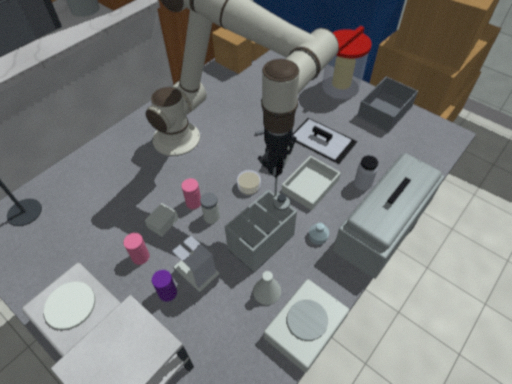

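```bash
cat > fitx.py <<'E'
from seg import *; import sys
n=sys.argv[1]; x,y,yw=map(float,sys.argv[2:5]); x0,y0,x1,y1=map(int,sys.argv[5:9])
im=cv2.imread(f"pics/{n}.png");info=load(f"pics/{n}.json")
sc=700/(x1-x0);c=crop(im,x0,y0,x1,y1,sc); f=proj if n[0] in "sd" else projw
D=lambda b,col:draw(c,info,tf(box(*b),(x,y,0),np.radians(yw)),col,sc,(x0,y0),f)
D((-65,65,-88,88,6,44),(0,255,0)); D((-71,71,-94,94,43,44),(0,0,255))
cv2.imwrite(f"pics/{n}f.png",c)
E
python3 fitx.py w13 589 158 2 50 110 190 230
```

```text
(no output)
```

View pics/w13f.png

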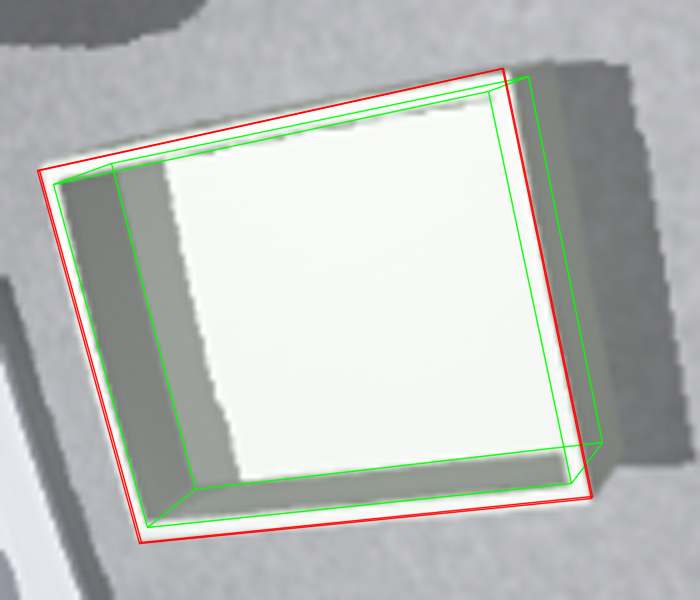

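```bash
python3 plan.py 601 199.7 338 1.5 15
```

```text
need 6
[[-2.4, -19.5, 0.0], [-2.2, -19.6, 0.0], [-2.1, -19.6, 0.1], [-1.9, -19.5, -0.0], [-1.8, -19.6, 0.0], [-1.7, -19.7, 0.0], [-1.5, -19.6, 0.1], [-1.3, -19.6, -0.0], [-1.2, -19.7, 0.0], [-1.1, -19.6, 0.0], [-0.9, -19.7, 0.1], [-0.8, -19.6, -0.0], [-0.6, -19.7, 0.0], [-0.5, -19.7, 0.0], [-0.3, -19.7, 0.1]]
[[0.0, 0.0, -0.43], [0.0, 0.0, -0.43], [0.0, 0.0, -0.43], [0.0, 0.0, -0.43], [0.0, 0.0, -0.43], [0.0, 0.0, -0.43], [0.0, 0.0, -0.43], [0.0, 0.0, -0.43], [0.0, 0.0, -0.43], [0.0, 0.0, -0.43], [0.0, 0.0, -0.43], [0.0, 0.0, -0.43], [0.0, 0.0, -0.43], [0.0, 0.0, -0.43], [0.0, 0.0, -0.43]]
```

Request:
{"fn": "send_rows", "kwargs": {"translation": [[-1.5,-8,0],[-2.2,-16,0],[-2.5,-22,0],[-2.3,-24,0],[-2.2,-24,0]], "dr": [[0,0,-0.43],[0,0,-0.43],[0,0,-0.43],[0,0,-0.43],[0,0,-0.43]], "grip": [10,10,10,10,10]}}

```text
clock: 25.52
position: [606.6, 1.5, 338.7]
ee_rot: [1.0, -0.024, 0.0, -0.0]
contact_force: [-0.0, 0.5, -3.4]
gripper_width: 29.7
```

Request:
{"fn": "send_rows", "kwargs": {"translation": [[-2,-24,0],[-1.7,-24,0],[-1.5,-24,0],[-1.5,-24,0],[-1,-24,0]], "dr": [[0,0,-0.43],[0,0,-0.43],[0,0,-0.43],[0,0,-0.43],[0,0,-0.43]], "grip": [10,10,10,10,10]}}

```text
clock: 26.15
position: [602.9, 121.7, 338.8]
ee_rot: [1.0, -0.005, 0.0, -0.0]
contact_force: [-0.1, -1.3, -3.4]
gripper_width: 29.3
```

Request:
{"fn": "send_rows", "kwargs": {"translation": [[-1,-24,0],[-0.5,-22,0],[-0.5,-18,0],[-0.3,-11,0],[-0.2,-5,0]], "dr": [[0,0,-0.43],[0,0,-0.43],[0,0,-0.43],[0,0,-0.43],[0,0,-0.43]], "grip": [10,10,10,10,10]}}

```text
clock: 26.78
position: [601.0, 199.9, 338.5]
ee_rot: [1.0, 0.013, -0.0, 0.0]
contact_force: [-0.1, -0.4, -3.9]
gripper_width: 29.3
```

```bash
python3 -c "
from bench import arm
for i in range(3): arm.get_image('wrist')"; python3 snap.py w14 wrist box_in; python3 fitx.py w14 589 158 1.5 170 70 350 220
```

```text
26.925 [601.  199.1 338.6] [1.    0.025] [-0.1 -0.3 -3.4] 29.3
box_in [([588.0, 158.0, 7.0], 0.6)]
```

View pics/w14f.png

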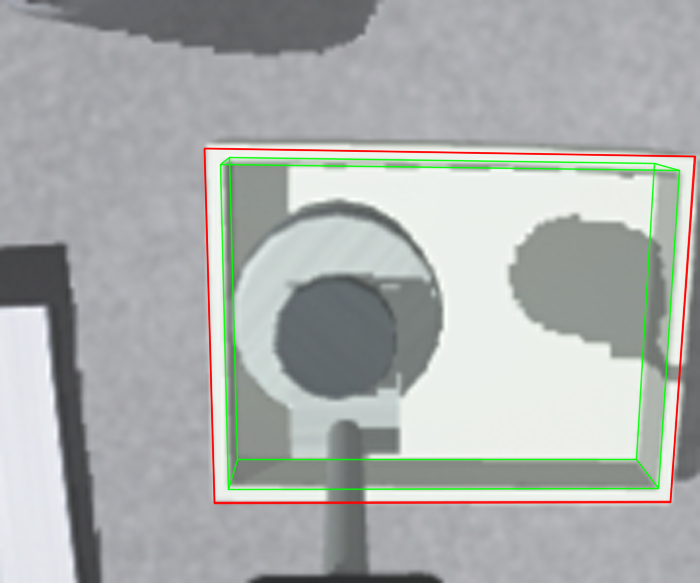

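Request:
{"fn": "send_rows", "kwargs": {"translation": [[0,0,15],[0,0,28],[0,0,35],[0,0,35],[0,0,22]], "dr": [[0,0,0],[0,0,0],[0,0,0],[0,0,0],[0,0,0]], "grip": [10,10,10,10,10]}}

```text
clock: 27.65
position: [599.6, 198.4, 200.3]
ee_rot: [1.0, 0.012, -0.002, 0.001]
contact_force: [-0.9, -0.2, -2.4]
gripper_width: 29.5
```

Request:
{"fn": "send_rows", "kwargs": {"translation": [[0,0,11],[0,0,5],[0,0,3],[0,0,3],[0,0,2]], "dr": [[0,0,0],[0,0,0],[0,0,0],[0,0,0],[0,0,0]], "grip": [10,10,10,10,10]}}

```text
clock: 28.28
position: [601.2, 199.6, 180.1]
ee_rot: [1.0, 0.013, 0.0, -0.0]
contact_force: [0.4, 0.7, -2.4]
gripper_width: 29.2
```

Request:
{"fn": "send_rows", "kwargs": {"translation": [[0,0,1],[0,0,1],[0,0,1],[0,0,0],[0,0,0]], "dr": [[0,0,0],[0,0,0],[0,0,0],[0,0,0],[0,0,0]], "grip": [10,10,10,10,10]}}

```text
clock: 28.9
position: [601.1, 199.4, 176.7]
ee_rot: [1.0, 0.013, 0.0, -0.0]
contact_force: [-0.3, -1.1, -1.8]
gripper_width: 29.3
```

```bash
python3 snap.py w15 wrist
```

```text
28.9 [601.1 199.4 176.7] [1.    0.025] [-0.3 -1.1 -1.8] 29.3
```

View pics/w15.png

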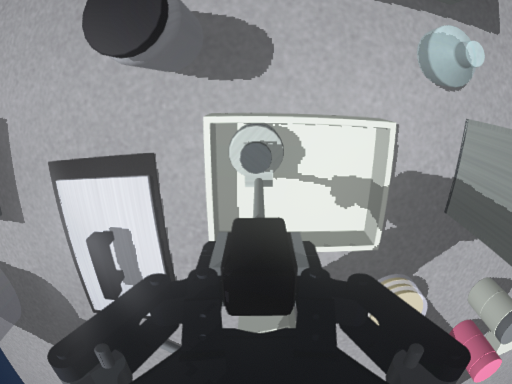

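Request:
{"fn": "send_rows", "kwargs": {"translation": [[-5,0,0.5],[-8,0,0],[-8,0,0],[-8,0,0],[-8,0,0]], "dr": [[0,0,0],[0,0,0],[0,0,0],[0,0,0],[0,0,0]], "grip": [10,10,10,10,10]}}

```text
clock: 29.58
position: [563.4, 198.5, 176.3]
ee_rot: [1.0, 0.013, 0.0, -0.0]
contact_force: [0.1, 0.2, -0.2]
gripper_width: 29.5
```

```bash
python3 snap.py w16 wrist; python3 fitb.py w16 603.5 -159 -5 170 70 430 260 624,201,6
```

```text
29.575 [563.4 198.5 176.3] [1.    0.025] [ 0.1  0.2 -0.2] 29.5
```

View pics/w16f.png

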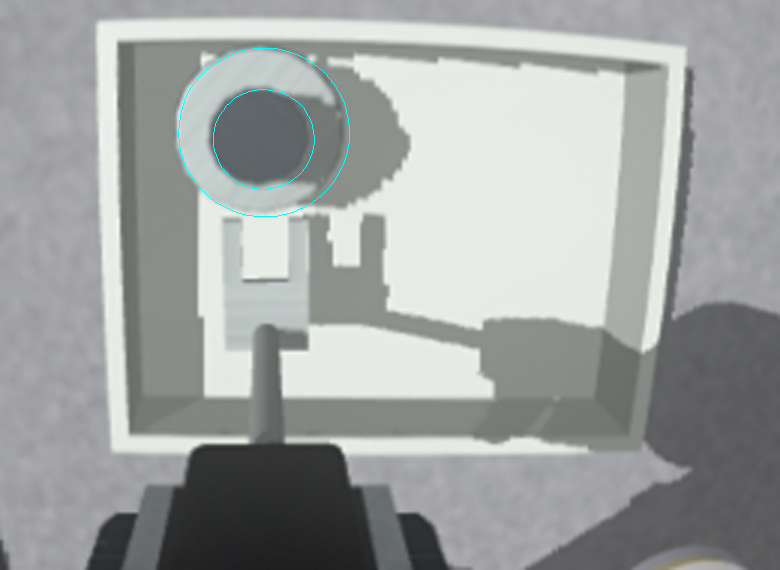

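Request:
{"fn": "send_rows", "kwargs": {"translation": [[0,0,-30],[0,0,-50],[0,0,-50],[0,20,-2],[0,40,0]], "dr": [[0,0,0],[0,0,0],[0,0,0],[0,0,0.5],[0,0,0.7]], "grip": [10,10,10,10,10]}}

```text
clock: 30.25
position: [564.8, 138.6, 307.8]
ee_rot: [1.0, 0.003, -0.0, -0.0]
contact_force: [-0.2, -0.3, -1.3]
gripper_width: 29.2
```

```bash
python3 plan.py 572.1 -155.2 305 -5 10
```

```text
need 6
[[0.6, 29.4, 0.3], [0.8, 29.4, 0.2], [1.1, 29.3, 0.3], [1.4, 29.4, 0.2], [1.6, 29.3, 0.3], [2.0, 29.4, 0.2], [2.1, 29.3, 0.3], [2.5, 29.3, 0.3], [2.7, 29.2, 0.2], [3.0, 29.3, 0.3]]
[[-0.0, 0.0, 0.53], [-0.0, 0.0, 0.53], [-0.0, 0.0, 0.53], [-0.0, 0.0, 0.53], [-0.0, 0.0, 0.53], [-0.0, 0.0, 0.53], [-0.0, 0.0, 0.53], [-0.0, 0.0, 0.53], [-0.0, 0.0, 0.53], [-0.0, 0.0, 0.53]]
```

Request:
{"fn": "send_rows", "kwargs": {"translation": [[0.6,32,0.3],[0.8,32,0.2],[1.1,32,0.3],[1.4,32,0.2],[1.6,32,0.3]], "dr": [[0,0,0.53],[0,0,0.53],[0,0,0.53],[0,0,0.53],[0,0,0.53]], "grip": [10,10,10,10,10]}}

```text
clock: 30.88
position: [567.5, -23.0, 305.6]
ee_rot: [1.0, -0.021, -0.001, 0.0]
contact_force: [1.0, -0.5, -1.3]
gripper_width: 29.2
```

Request:
{"fn": "send_rows", "kwargs": {"translation": [[2,32,0.2],[2.2,32,0.3],[2.5,32,0.2],[2.7,24,0.3],[3,13.5,0.2]], "dr": [[0,0,0.53],[0,0,0.53],[0,0,0.53],[0,0,0.53],[0,0,0.53]], "grip": [10,10,10,10,10]}}

```text
clock: 31.5
position: [572.3, -156.9, 304.5]
ee_rot: [0.999, -0.045, -0.001, -0.0]
contact_force: [0.1, -0.0, -1.5]
gripper_width: 29.1
```

```bash
python3 -c "
from bench import arm
for i in range(3): arm.get_image('wrist')"; python3 snap.py w17 wrist; python3 fitb.py w17 603.5 -159 -5 170 60 370 200 629,-159.5,6
```

```text
31.65 [ 572.8 -155.9  304.9] [ 0.996 -0.089] [ 0.  -0.1 -0.8] 29.4
```

View pics/w17f.png

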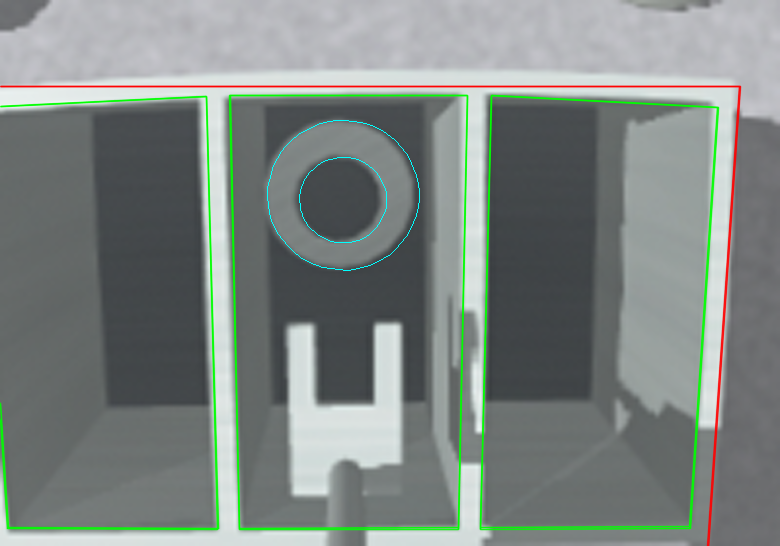

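Overlay matches and the third well is empty. Descending.

Request:
{"fn": "send_rows", "kwargs": {"translation": [[0,-0.3,35],[0,-0.3,35],[0,0,30],[0,0,20],[0,0,7]], "dr": [[0,0,0],[0,0,0],[0,0,0],[0,0,0],[0,0,0]], "grip": [10,10,10,10,10]}}

```text
clock: 32.33
position: [572.5, -154.0, 177.3]
ee_rot: [0.999, -0.044, -0.001, -0.0]
contact_force: [-0.7, 0.1, -1.6]
gripper_width: 29.2
```

Request:
{"fn": "send_rows", "kwargs": {"translation": [[0,0,2],[0,0,0],[0,0,0],[0,0,0],[0,0,0]], "dr": [[0,0,0],[0,0,0],[0,0,0],[0,0,0],[0,0,0]], "grip": [10,10,10,10,10]}}

```text
clock: 32.95
position: [573.2, -155.1, 176.9]
ee_rot: [0.999, -0.044, 0.0, -0.0]
contact_force: [0.9, -0.4, -1.4]
gripper_width: 29.4
```

```bash
python3 snap.py w18 wrist; python3 fitb.py w18 603.5 -159 -5 180 30 380 200 629,-159.5,6
```

```text
32.95 [ 573.2 -155.1  176.9] [ 0.996 -0.088] [ 0.9 -0.4 -1.4] 29.4
```

View pics/w18f.png

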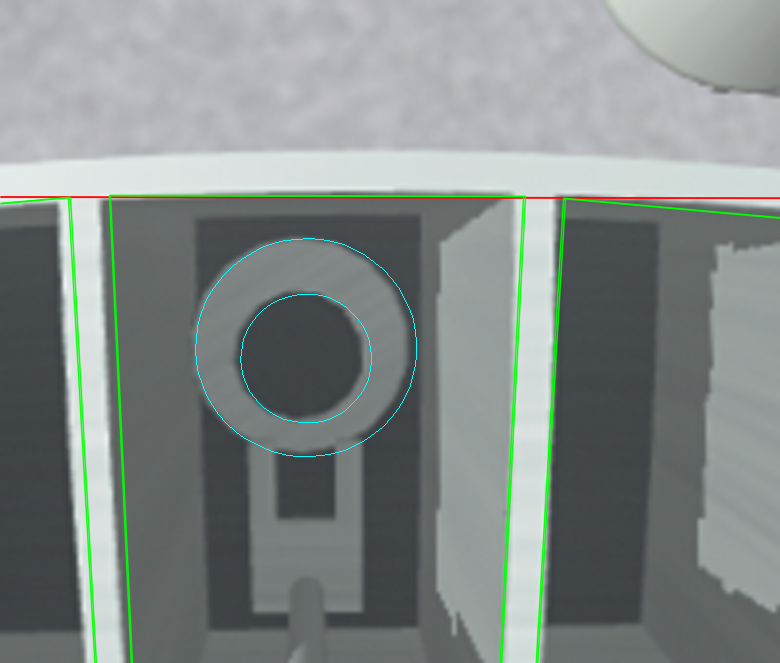

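Request:
{"fn": "send_rows", "kwargs": {"translation": [[6,0,0.7],[7,-0.3,0.3],[7,-0.2,0],[7,0,0],[6,0,0]], "dr": [[0,0,0],[0,0,0],[0,0,0],[0,0,0],[0,0,0]], "grip": [10,10,10,10,10]}}

```text
clock: 33.62
position: [606.6, -157.5, 175.5]
ee_rot: [0.999, -0.044, -0.0, 0.0]
contact_force: [-1.1, 0.7, -1.1]
gripper_width: 29.4
```

Request:
{"fn": "send_rows", "kwargs": {"translation": [[0,0,-2],[0,0,-3],[0,0,-5],[0,0,-5],[0,0,-5]], "dr": [[0,0,0],[0,0,0],[0,0,0],[0,0,0],[0,0,0]], "grip": [10,10,10,10,10]}}

```text
clock: 34.25
position: [605.8, -157.4, 195.9]
ee_rot: [0.999, -0.044, -0.0, -0.0]
contact_force: [0.5, -0.1, -3.2]
gripper_width: 29.6
```

Request:
{"fn": "send_rows", "kwargs": {"translation": [[0,0,-15],[0,0,-25],[0,0,-30],[0,0,-30],[0,0,-25]], "dr": [[0,0,0],[0,0,0],[0,0,0],[0,0,0],[0,0,0]], "grip": [10,10,10,10,10]}}

```text
clock: 34.88
position: [606.1, -157.5, 323.2]
ee_rot: [0.999, -0.044, 0.001, 0.0]
contact_force: [0.3, 1.3, -3.1]
gripper_width: 29.7
```

Request:
{"fn": "send_rows", "kwargs": {"translation": [[0,0,-15],[0,0,-5],[0,0,0],[0,0,0],[0,0,0]], "dr": [[0,0,0],[0,0,0],[0,0,0],[0,0,0],[0,0,0]], "grip": [10,10,10,10,10]}}

```text
clock: 35.5
position: [605.8, -157.4, 339.6]
ee_rot: [0.999, -0.044, -0.001, -0.0]
contact_force: [0.3, -0.8, -3.6]
gripper_width: 29.2
```

```bash
python3 snap.py w19 wrist
```

```text
35.5 [ 605.8 -157.4  339.6] [ 0.996 -0.088] [ 0.3 -0.8 -3.6] 29.2
```

View pics/w19.png

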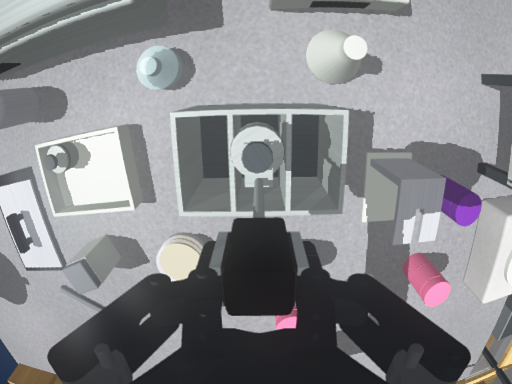

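```bash
python3 plan.py 602.5 115.7 339 1.5 15
```

```text
need 5
[[-1.8, -18.1, 0.1], [-1.7, -18.1, 0.0], [-1.6, -18.2, 0.1], [-1.4, -18.1, 0.0], [-1.3, -18.2, 0.1], [-1.1, -18.2, 0.0], [-1.0, -18.2, 0.1], [-0.9, -18.1, 0.1], [-0.7, -18.2, 0.0], [-0.6, -18.2, 0.1], [-0.4, -18.2, 0.0], [-0.3, -18.2, 0.1], [-0.2, -18.2, 0.0], [0.0, -18.3, 0.1], [0.2, -18.2, 0.0]]
[[-0.0, 0.01, -0.44], [-0.0, 0.01, -0.44], [-0.0, 0.01, -0.44], [-0.0, 0.01, -0.44], [-0.0, 0.01, -0.44], [-0.0, 0.01, -0.44], [-0.0, 0.01, -0.44], [-0.0, 0.01, -0.44], [-0.0, 0.01, -0.44], [-0.0, 0.01, -0.44], [-0.0, 0.01, -0.44], [-0.0, 0.01, -0.44], [-0.0, 0.01, -0.44], [-0.0, 0.01, -0.44], [-0.0, 0.01, -0.44]]
```

Request:
{"fn": "send_rows", "kwargs": {"translation": [[-1,-8,0],[-1.6,-15,0],[-1.8,-20,0],[-1.7,-22,0],[-1.6,-22,0]], "dr": [[0,0,-0.43],[0,0,-0.43],[0,0,-0.43],[0,0,-0.43],[0,0,-0.43]], "grip": [10,10,10,10,10]}}

```text
clock: 36.17
position: [604.4, -68.1, 340.8]
ee_rot: [1.0, -0.025, 0.0, -0.0]
contact_force: [-0.1, 0.7, -3.7]
gripper_width: 29.5
```

Request:
{"fn": "send_rows", "kwargs": {"translation": [[-1.4,-22,0],[-1.2,-22,0],[-1,-22,0],[-0.9,-22,0],[-0.7,-22,0]], "dr": [[0,0,-0.43],[0,0,-0.43],[0,0,-0.43],[0,0,-0.43],[0,0,-0.43]], "grip": [10,10,10,10,10]}}

```text
clock: 36.8
position: [603.2, 41.5, 340.6]
ee_rot: [1.0, -0.006, 0.0, 0.0]
contact_force: [-0.3, -0.2, -3.0]
gripper_width: 29.2
```

Request:
{"fn": "send_rows", "kwargs": {"translation": [[-0.5,-22,0],[-0.3,-20,0],[-0.2,-17,0],[0,-11,0],[0.2,-6,0]], "dr": [[0,0,-0.43],[0,0,-0.43],[0,0,-0.43],[0,0,-0.43],[0,0,-0.43]], "grip": [10,10,10,10,10]}}

```text
clock: 37.42
position: [602.6, 116.6, 340.5]
ee_rot: [1.0, 0.012, -0.0, 0.0]
contact_force: [0.3, 0.3, -3.4]
gripper_width: 29.8
```

```bash
python3 -c "
from bench import arm
for i in range(3): arm.get_image('wrist')"; python3 snap.py w20 wrist; python3 fitx.py w20 589 158 1.5 150 70 350 220
```

```text
37.575 [602.6 115.9 340.6] [1.    0.024] [-0.7 -0.2 -4.2] 29.4
```

View pics/w20f.png

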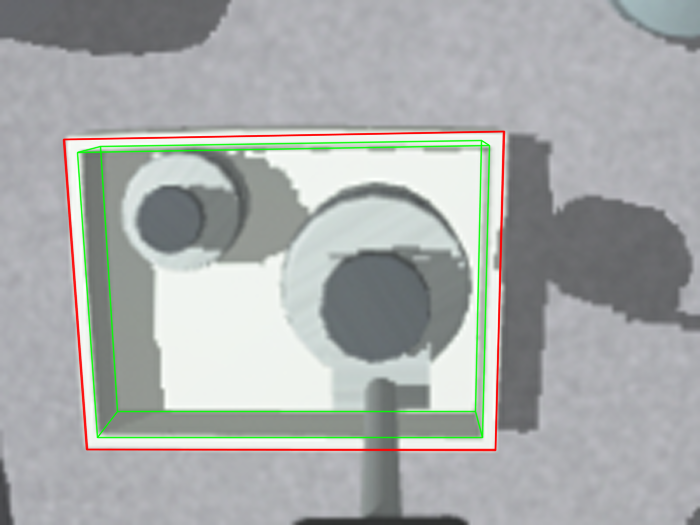

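Request:
{"fn": "send_rows", "kwargs": {"translation": [[0,0,15],[0,0,28],[0,0,35],[0,0,35],[0,0,24]], "dr": [[0,0,0],[0,0,0],[0,0,0],[0,0,0],[0,0,0]], "grip": [10,10,10,10,10]}}

```text
clock: 38.25
position: [601.3, 115.1, 200.5]
ee_rot: [1.0, 0.012, -0.002, 0.001]
contact_force: [-0.7, -0.4, -3.8]
gripper_width: 29.4
```

Request:
{"fn": "send_rows", "kwargs": {"translation": [[0,0,11],[0,0,5],[0,0,3],[0,0,3],[0,0,2]], "dr": [[0,0,0],[0,0,0],[0,0,0],[0,0,0],[0,0,0]], "grip": [10,10,10,10,10]}}

```text
clock: 38.88
position: [602.8, 116.1, 180.1]
ee_rot: [1.0, 0.012, 0.001, -0.0]
contact_force: [0.4, 0.4, -1.9]
gripper_width: 29.3
```

Request:
{"fn": "send_rows", "kwargs": {"translation": [[0,0,1],[0,0,1],[0,0,1],[0,0,0],[0,0,0]], "dr": [[0,0,0],[0,0,0],[0,0,0],[0,0,0],[0,0,0]], "grip": [10,10,10,10,10]}}

```text
clock: 39.5
position: [602.7, 116.1, 176.7]
ee_rot: [1.0, 0.012, 0.0, 0.0]
contact_force: [-0.1, 0.8, -0.6]
gripper_width: 29.2
```

Request:
{"fn": "send_rows", "kwargs": {"translation": [[-5,0,0.5],[-8,0,0],[-8,0,0],[-8,0,0],[-8,0,0]], "dr": [[0,0,0],[0,0,0],[0,0,0],[0,0,0],[0,0,0]], "grip": [10,10,10,10,10]}}

```text
clock: 40.12
position: [565.0, 115.1, 176.3]
ee_rot: [1.0, 0.012, 0.0, -0.0]
contact_force: [0.4, 0.7, -2.4]
gripper_width: 29.5
```

```bash
python3 snap.py w21 wrist; python3 fitb.py w21 603.5 -159 -5 100 70 400 260 624,201,6 625.7,117,6
```

```text
40.125 [565.  115.1 176.3] [1.    0.024] [ 0.4  0.7 -2.4] 29.5
```

View pics/w21f.png

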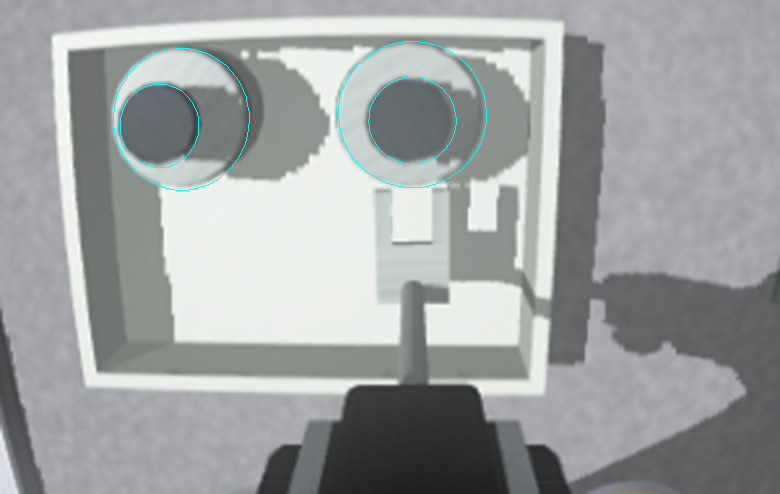

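Request:
{"fn": "send_rows", "kwargs": {"translation": [[0,0,-30],[0,0,-50],[0,0,-50],[-5,20,-4],[-10,40,0]], "dr": [[0,0,0],[0,0,0],[0,0,0],[0,0,0],[0,0,0]], "grip": [10,10,10,10,10]}}

```text
clock: 40.8
position: [551.8, 54.8, 310.0]
ee_rot: [1.0, 0.013, 0.0, -0.0]
contact_force: [-0.5, -0.7, -1.8]
gripper_width: 29.3
```

```bash
python3 plan.py 406 -375.4 310 -2.8 10
```

```text
need 8
[[-15.7, 42.6, -0.0], [-15.4, 42.8, -0.1], [-15.0, 42.8, -0.0], [-14.8, 43.0, -0.1], [-14.4, 43.1, -0.0], [-14.1, 43.2, -0.1], [-13.7, 43.3, -0.0], [-13.5, 43.4, -0.1], [-13.1, 43.5, 0.0], [-12.7, 43.5, -0.0]]
[[-0.0, -0.0, 0.43], [-0.0, -0.0, 0.43], [-0.0, -0.0, 0.43], [-0.0, -0.0, 0.43], [-0.0, -0.0, 0.43], [-0.0, -0.0, 0.43], [-0.0, -0.0, 0.43], [-0.0, -0.0, 0.43], [-0.0, -0.0, 0.43], [-0.0, -0.0, 0.43]]
```

Request:
{"fn": "send_rows", "kwargs": {"translation": [[-16,45,0],[-16,45,0],[-16,45,0],[-15,45,0],[-15,45,0]], "dr": [[0,0,0.43],[0,0,0.43],[0,0,0.43],[0,0,0.43],[0,0,0.43]], "grip": [10,10,10,10,10]}}

```text
clock: 41.42
position: [474.6, -172.4, 309.2]
ee_rot: [1.0, -0.007, -0.001, -0.0]
contact_force: [1.1, -0.3, -1.4]
gripper_width: 29.4
```

Request:
{"fn": "send_rows", "kwargs": {"translation": [[-14.5,45,0],[-14,45,0],[-14,45,0],[-13,45,0],[-9,26,0]], "dr": [[0,0,0.43],[0,0,0.43],[0,0,0.43],[0,0,0.43],[0,0,0.43]], "grip": [10,10,10,10,10]}}

```text
clock: 42.05
position: [404.3, -376.7, 308.8]
ee_rot: [1.0, -0.027, -0.001, -0.001]
contact_force: [-0.1, -0.8, -1.7]
gripper_width: 29.4
```

```bash
python3 -c "
from bench import arm
for i in range(4): arm.get_image('wrist')"; python3 snap.py w22 wrist stand; python3 plan.py 406 -375.4 310 -2.8 1;python3 fits.py w22 487.5 -380 -2.8 200 10 330 160
```

```text
42.25 [ 405.2 -375.1  309.1] [ 0.999 -0.052] [-0.2  1.1 -1.4] 29.5
stand [([489.0, -383.0, -2.0], 0.71), ([429.0, -374.0, 188.0], 0.19)]
need 1
[[0.1, 1.0, -0.3]]
[[-0.04, 0.03, -0.08]]
```

View pics/w22f.png

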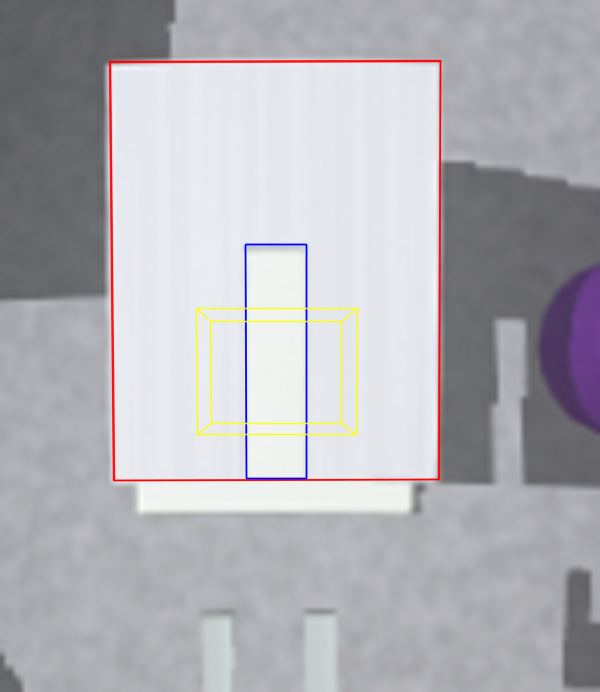

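Request:
{"fn": "send_rows", "kwargs": {"translation": [[0.5,0.6,40],[0,0.5,50],[0,0,45],[0,0,18],[0,0,5.5]], "dr": [[0,0,0],[0,0,0],[0,0,0],[0,0,0],[0,0,0]], "grip": [10,10,10,10,10]}}

```text
clock: 42.98
position: [406.4, -375.1, 150.4]
ee_rot: [1.0, -0.025, -0.001, -0.001]
contact_force: [0.3, -0.6, -0.5]
gripper_width: 29.4
```

Request:
{"fn": "send_rows", "kwargs": {"translation": [[0,0,0],[0,0,0],[0,0,0],[0,0,0],[0,0,0]], "dr": [[0,0,0],[0,0,0],[0,0,0],[0,0,0],[0,0,0]], "grip": [10,10,10,10,10]}}

```text
clock: 43.6
position: [406.6, -376.3, 151.8]
ee_rot: [1.0, -0.026, 0.0, 0.0]
contact_force: [0.3, -0.3, -0.2]
gripper_width: 29.6
```

```bash
python3 snap.py w23 wrist;python3 plan.py 488.5 -380.7 150.5 -2.8 10;python3 fits.py w23 487.5 -380 -2.8 170 0 350 190
```

```text
43.6 [ 406.6 -376.3  151.8] [ 0.999 -0.051] [ 0.3 -0.3 -0.2] 29.6
need 2
[[8.2, 0.0, 0.1], [8.2, 0.0, 0.2], [8.2, 0.1, 0.1], [8.2, 0.0, 0.1], [8.2, 0.0, 0.1], [8.3, 0.1, 0.2], [8.2, -0.0, 0.1], [8.2, 0.0, 0.1], [8.2, 0.1, 0.1], [8.2, -0.0, 0.2]]
[[0.0, -0.0, -0.01], [0.0, -0.0, -0.01], [0.0, -0.0, -0.01], [0.0, -0.0, -0.01], [0.0, -0.0, -0.01], [0.0, -0.0, -0.01], [0.0, -0.0, -0.01], [0.0, -0.0, -0.01], [0.0, -0.0, -0.01], [0.0, -0.0, -0.01]]
```

View pics/w23f.png

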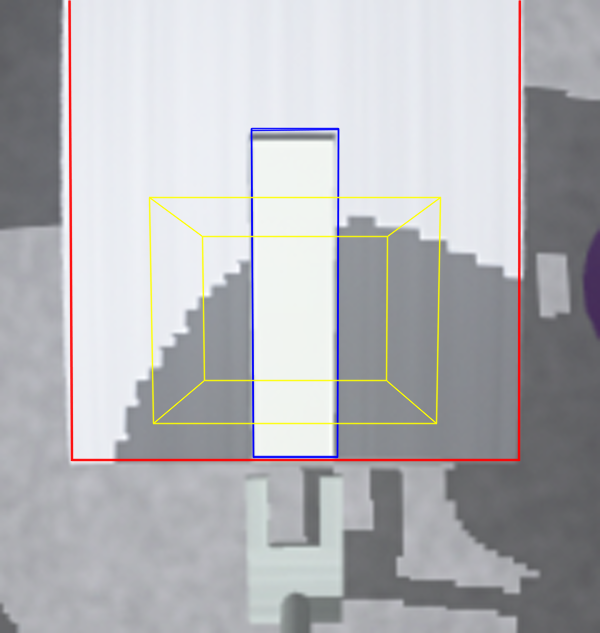

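Request:
{"fn": "send_rows", "kwargs": {"translation": [[10,0,0],[12,0,0],[12,0,0],[10,0,0],[8,0,0]], "dr": [[0,0,0],[0,0,0],[0,0,0],[0,0,0],[0,0,0]], "grip": [10,10,10,10,10]}}

```text
clock: 44.28
position: [459.3, -378.8, 151.4]
ee_rot: [1.0, -0.025, -0.0, -0.0]
contact_force: [0.0, 0.1, -1.2]
gripper_width: 29.6
```

Request:
{"fn": "send_rows", "kwargs": {"translation": [[8,0,0],[8,0,0],[8,0,0],[6,0,0],[0,0,0]], "dr": [[0,0,0],[0,0,0],[0,0,0],[0,0,0],[0,0,0]], "grip": [10,10,10,10,10]}}

```text
clock: 44.9
position: [488.8, -380.4, 151.5]
ee_rot: [1.0, -0.025, -0.0, -0.0]
contact_force: [-0.4, -0.0, -0.5]
gripper_width: 29.4
```

Request:
{"fn": "send_rows", "kwargs": {"translation": [[0,0,0],[0,0,2],[0,0,2],[0,0,1.5],[0,0,0]], "dr": [[0,0,0],[0,0,0],[0,0,0],[0,0,0],[0,0,0]], "grip": [10,10,10,10,10]}}

```text
clock: 45.52
position: [488.3, -380.4, 145.9]
ee_rot: [1.0, -0.025, -0.0, -0.0]
contact_force: [0.4, 0.8, -0.5]
gripper_width: 29.3
```

```bash
python3 snap.py w24 wrist
```

```text
45.525 [ 488.3 -380.4  145.9] [ 0.999 -0.051] [ 0.4  0.8 -0.5] 29.3
```

View pics/w24.png

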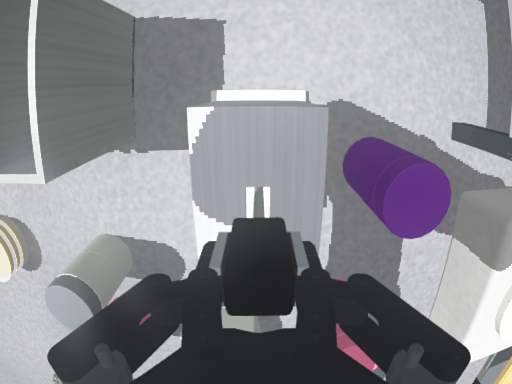

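Same as before the grasp. I lower a touch more and release.

Request:
{"fn": "send_rows", "kwargs": {"translation": [[0,0,1],[0,0,0],[0,0,0],[0,0,0],[0,0,0]], "dr": [[0,0,0],[0,0,0],[0,0,0],[0,0,0],[0,0,0]], "grip": [10,10,34,45,60]}}

```text
clock: 46.2
position: [488.5, -380.4, 145.3]
ee_rot: [1.0, -0.025, 0.0, 0.0]
contact_force: [0.1, 0.4, -0.2]
gripper_width: 59.5
```

Request:
{"fn": "send_rows", "kwargs": {"translation": [[0,0,0],[0,0,0],[0,0,-30],[0,0,-55],[0,0,-55]], "dr": [[0,0,0],[0,0,0],[0,0,0],[0,0,0],[0,0,0]], "grip": [60,60,60,60,60]}}

```text
clock: 46.82
position: [488.2, -380.3, 286.5]
ee_rot: [1.0, -0.025, -0.0, -0.0]
contact_force: [1.2, -0.3, 0.2]
gripper_width: 59.8
```

Request:
{"fn": "send_rows", "kwargs": {"translation": [[0,0,-50],[0,0,-30],[0,0,0],[0,0,0],[0,0,0]], "dr": [[0,0,0],[0,0,0],[0,0,0],[0,0,0],[0,0,0]], "grip": [60,60,80,80,80]}}

```text
clock: 47.45
position: [488.1, -380.1, 363.4]
ee_rot: [1.0, -0.025, -0.001, -0.001]
contact_force: [-0.4, 0.5, 0.5]
gripper_width: 80.2
```

```bash
python3 snap.py w25 wrist jar_round fork fork_grip; python3 snap.py d25 side jar_round jar_square fork fork_grip;python3 fits.py w25 487.5 -380 -2.8 215 75 315 185
```

```text
47.45 [ 488.1 -380.1  363.4] [ 0.999 -0.051] [-0.4  0.5  0.5] 80.2
jar_round [([295.0, -189.0, -0.0], 0.94), ([491.0, -492.0, -5.0], 0.85), ([392.0, -190.0, -1.0], 0.8), ([321.0, -475.0, -3.0], 0.66)]
fork [([514.0, -377.0, 25.0], 0.72)]
fork_grip [([490.0, -379.0, 159.0], 0.63)]
47.65 [ 488.3 -380.4  364.4] [ 0.999 -0.051] [ 0.4 -0.5 -0.7] 79.6
jar_round [([300.0, -186.0, -1.0], 0.96), ([324.0, -470.0, -0.0], 0.8), ([489.0, -495.0, 2.0], 0.57), ([396.0, -189.0, -1.0], 0.55)]
jar_square [([416.0, 187.0, 1.0], 0.56)]
fork [([512.0, -384.0, 24.0], 0.74)]
fork_grip [([486.0, -380.0, 162.0], 0.59), ([515.0, -383.0, 25.0], 0.2)]
```

View pics/w25.png

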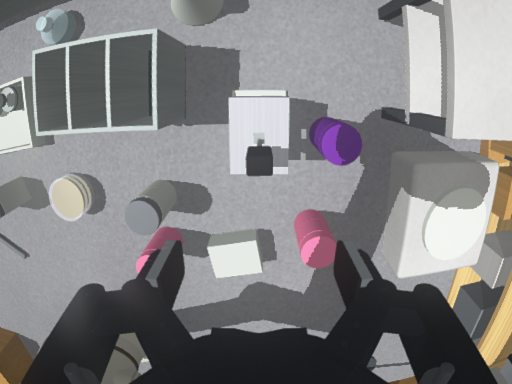

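View pics/d25.png

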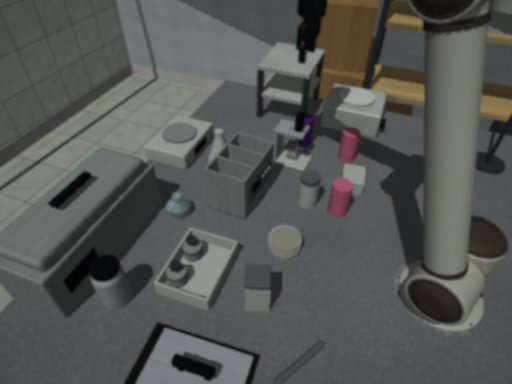

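```bash
python3 plan.py 385 -190 300 0 5
```

```text
need 4
[[-22.6, -37.0, 13.0], [-22.2, -37.2, 13.0], [-21.9, -37.4, 13.0], [-21.4, -37.7, 13.1], [-21.1, -37.8, 13.0]]
[[-0.0, 0.0, -0.58], [-0.0, 0.0, -0.58], [-0.0, 0.0, -0.58], [-0.0, 0.0, -0.58], [-0.0, 0.0, -0.58]]
```

Request:
{"fn": "send_rows", "kwargs": {"translation": [[-22.6,-37,13],[-22.2,-37.2,13],[-22,-37.4,13],[-21.4,-37.7,13],[-21,-38,13]], "dr": [[0,0,-0.58],[0,0,-0.58],[0,0,-0.58],[0,0,-0.58],[0,0,-0.58]], "grip": [85,85,85,85,85]}}

```text
clock: 48.52
position: [384.2, -188.8, 299.9]
ee_rot: [1.0, -0.0, 0.0, 0.0]
contact_force: [1.1, -0.0, 0.3]
gripper_width: 85.0
```

```bash
python3 -c "
from bench import arm
for i in range(4): arm.get_image('wrist')"; python3 snap.py w26 wrist jar_round
cat > fitj.py <<'E'
from seg import *; import sys
n=sys.argv[1]; x,y=map(float,sys.argv[2:4]); x0,y0,x1,y1=map(int,sys.argv[4:8]); sq=len(sys.argv)>8
im=cv2.imread(f"pics/{n}.png");info=load(f"pics/{n}.json")
sc=600/(x1-x0);c=crop(im,x0,y0,x1,y1,sc)
if sq: draw(c,info,tf(box(-29,29,-29,29,0,110),(x,y,0),np.radians(float(sys.argv[8]))),(0,0,255),sc,(x0,y0),projw)
else:
  a=np.linspace(0,2*np.pi,60)
  for z in(0,110):
    k=(projw(info,np.c_[x+30*np.cos(a),y+30*np.sin(a),a*0+z])-(x0,y0))*sc; cv2.polylines(c,[k.astype(int)],True,(0,0,255))
cv2.imwrite(f"pics/{n}f.png",c)
E
python3 fitj.py w26 394 -190 170 90 350 290
```

```text
48.725 [ 385.1 -189.5  300.8] [1.    0.001] [ 0.8 -0.3  0.1] 85.0
jar_round [([324.0, -473.0, -1.0], 0.88), ([490.0, -491.0, -5.0], 0.75), ([298.0, -190.0, -4.0], 0.68)]
```

View pics/w26f.png

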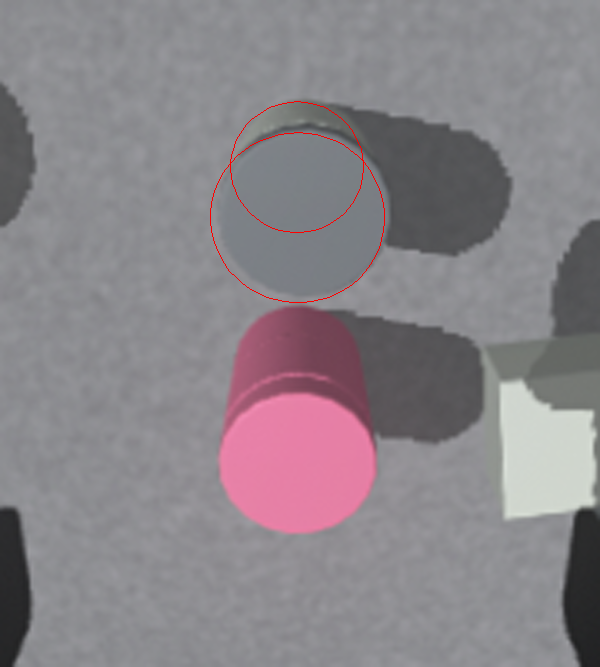

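Request:
{"fn": "send_rows", "kwargs": {"translation": [[5,0.8,40],[5,0.7,50],[0,0,50],[0,0,45],[0,0,30]], "dr": [[0,0,0],[0,0,0],[0,0,0],[0,0,0],[0,0,0]], "grip": [85,85,85,85,85]}}

```text
clock: 49.45
position: [395.1, -192.1, 83.0]
ee_rot: [1.0, -0.001, -0.001, -0.0]
contact_force: [1.0, -0.0, 0.9]
gripper_width: 84.7
```

Request:
{"fn": "send_rows", "kwargs": {"translation": [[0,0,9],[0,0,2],[0,0,0],[0,0,0],[0,0,0]], "dr": [[0,0,0],[0,0,0],[0,0,0],[0,0,0],[0,0,0]], "grip": [85,85,70,60,50]}}

```text
clock: 50.08
position: [396.1, -191.7, 75.7]
ee_rot: [1.0, 0.0, 0.002, 0.001]
contact_force: [-1.3, -1.3, 4.7]
gripper_width: 58.5
```

Request:
{"fn": "send_rows", "kwargs": {"translation": [[0,0,0],[0,0,0],[0,0,-3],[0,0,-7],[0,0,-15]], "dr": [[0,0,0],[0,0,0],[0,0,0],[0,0,0],[0,0,0]], "grip": [45,45,45,45,45]}}

```text
clock: 50.7
position: [394.2, -191.1, 99.0]
ee_rot: [1.0, -0.0, -0.001, -0.0]
contact_force: [0.2, 0.0, -1.8]
gripper_width: 58.7
```

Request:
{"fn": "send_rows", "kwargs": {"translation": [[0,0,-30],[0,0,-45],[0,0,-45],[0,0,-30],[0,0,-10]], "dr": [[0,0,0],[0,0,0],[0,0,0],[0,0,0],[0,0,0]], "grip": [45,45,45,45,45]}}

```text
clock: 51.32
position: [395.4, -191.2, 260.9]
ee_rot: [1.0, -0.0, 0.002, 0.0]
contact_force: [0.0, 0.7, -3.1]
gripper_width: 58.5
```

```bash
python3 plan.py 561 114 260 1 10
```

```text
need 6
[[16.5, -30.5, 0.2], [16.6, -30.5, 0.1], [16.7, -30.5, 0.1], [16.7, -30.4, 0.2], [16.8, -30.4, 0.1], [16.8, -30.4, 0.1], [16.8, -30.4, 0.2], [17.0, -30.3, 0.1], [16.9, -30.3, 0.1], [17.1, -30.3, 0.1]]
[[0.0, -0.02, -0.1], [0.0, -0.02, -0.1], [0.0, -0.02, -0.1], [0.0, -0.02, -0.1], [0.0, -0.02, -0.1], [0.0, -0.02, -0.1], [0.0, -0.02, -0.1], [0.0, -0.02, -0.1], [0.0, -0.02, -0.1], [0.0, -0.02, -0.1]]
```

Request:
{"fn": "send_rows", "kwargs": {"translation": [[10,-20,0],[18,-33,0],[18,-33,0],[18,-33,0],[18,-33,0]], "dr": [[0,0,-0.1],[0,0,-0.1],[0,0,-0.1],[0,0,-0.1],[0,0,-0.1]], "grip": [45,45,45,45,45]}}

```text
clock: 51.95
position: [475.9, -37.9, 257.5]
ee_rot: [1.0, 0.004, -0.002, 0.0]
contact_force: [-0.1, -0.1, -1.6]
gripper_width: 58.7
```

Request:
{"fn": "send_rows", "kwargs": {"translation": [[18,-33,0],[18,-33,0],[18,-33,0],[18,-33,0],[13,-20,0]], "dr": [[0,0,-0.1],[0,0,-0.1],[0,0,-0.1],[0,0,-0.1],[0,0,-0.1]], "grip": [45,45,45,45,45]}}

```text
clock: 52.58
position: [559.4, 115.4, 256.9]
ee_rot: [1.0, 0.009, -0.002, 0.0]
contact_force: [0.3, -0.8, -2.2]
gripper_width: 58.3
```

```bash
python3 -c "
from bench import arm
for i in range(4): arm.get_image('wrist')"; python3 snap.py w27 wrist; python3 plan.py 561 114 260 1 1; python3 snap.py d27 side
```

```text
52.775 [558.8 113.9 257.2] [1.    0.018] [-1.2 -0.5 -3.1] 58.9
need 1
[[2.2, -0.4, -2.2]]
[[0.06, 0.17, -0.02]]
52.825 [558.8 113.5 257.8] [1.    0.017] [-0.9 -0.7 -2.6] 58.8
```

View pics/w27.png

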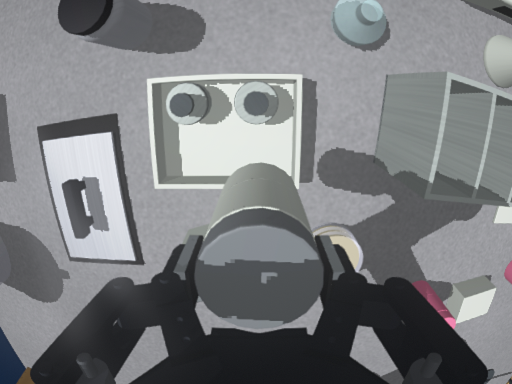

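View pics/d27.png

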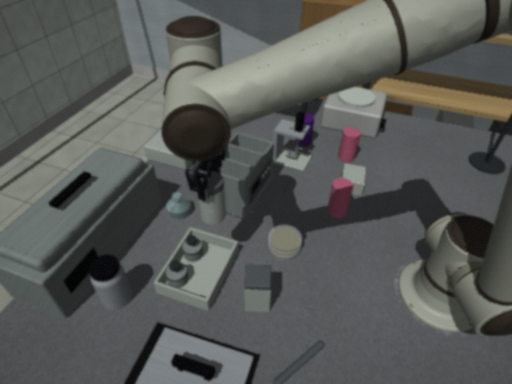

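Run:
```python
from seg import *
im=cv2.imread("pics/w27.png");info=load("pics/w27.json")
sc=3;c=crop(im,150,70,350,340,2.2);a=np.linspace(0,2*np.pi,60)
for dx,col in((0,(0,0,255)),):
  for z in (182,292):
    k=(projw(info,np.c_[558.8+dx+30*np.cos(a),113.9+30*np.sin(a),a*0+z])-(150,70))*2.2; cv2.polylines(c,[k.astype(int)],True,col)
cv2.imwrite("pics/w27f.png",c)
```

```text
(no output)
```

View pics/w27f.png

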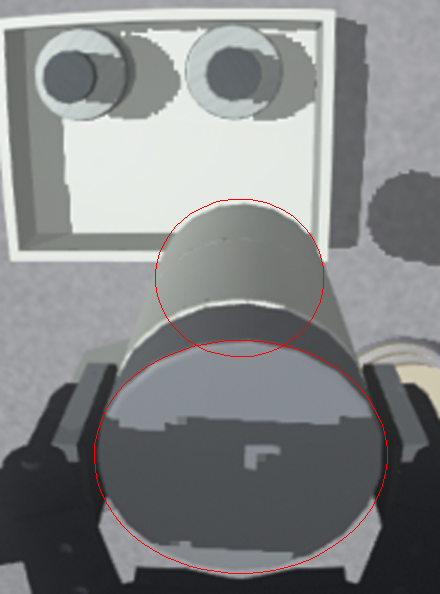

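Request:
{"fn": "send_rows", "kwargs": {"translation": [[1.5,-0.3,30],[1,0,45],[0,0,45],[0,0,35],[0,0,14]], "dr": [[0,0,0],[0,0,0],[0,0,0],[0,0,0],[0,0,0]], "grip": [45,45,45,45,45]}}

```text
clock: 53.5
position: [560.7, 113.0, 88.2]
ee_rot: [1.0, 0.008, -0.002, 0.001]
contact_force: [-0.5, -0.0, -2.9]
gripper_width: 58.6
```

Request:
{"fn": "send_rows", "kwargs": {"translation": [[0,0,2],[0,0,2],[0,0,1],[0,0,0],[0,0,0]], "dr": [[0,0,0],[0,0,0],[0,0,0],[0,0,0],[0,0,0]], "grip": [45,45,45,45,45]}}

```text
clock: 54.12
position: [562.4, 114.4, 85.6]
ee_rot: [1.0, 0.009, 0.0, -0.0]
contact_force: [-0.0, 0.2, -0.5]
gripper_width: 58.7
```

Request:
{"fn": "send_rows", "kwargs": {"translation": [[0,0,1],[0,0,1],[0,0,0],[0,0,0],[0,0,0]], "dr": [[0,0,0],[0,0,0],[0,0,0],[0,0,0],[0,0,0]], "grip": [45,45,45,45,45]}}

```text
clock: 54.75
position: [562.2, 114.3, 83.1]
ee_rot: [1.0, 0.009, 0.0, 0.0]
contact_force: [0.3, 0.7, -1.9]
gripper_width: 58.6
```

Request:
{"fn": "send_rows", "kwargs": {"translation": [[0,0,1],[0,0,1],[0,0,1],[0,0,0],[0,0,0]], "dr": [[0,0,0],[0,0,0],[0,0,0],[0,0,0],[0,0,0]], "grip": [45,45,45,45,45]}}

```text
clock: 55.38
position: [562.5, 114.3, 81.8]
ee_rot: [1.0, 0.009, 0.001, 0.0]
contact_force: [-2.9, -0.4, 7.9]
gripper_width: 59.0
```

Request:
{"fn": "send_rows", "kwargs": {"translation": [[0,0,-1],[0,0,0],[0,0,0],[0,0,0],[0,0,0]], "dr": [[0,0,0],[0,0,0],[0,0,0],[0,0,0],[0,0,0]], "grip": [45,60,65,72,80]}}

```text
clock: 56.0
position: [562.3, 114.4, 81.0]
ee_rot: [1.0, 0.009, 0.0, -0.0]
contact_force: [0.8, 1.6, -0.7]
gripper_width: 79.7
```

Request:
{"fn": "send_rows", "kwargs": {"translation": [[0,0,0],[0,0,-20],[0,0,-50],[0,0,-50],[0,0,-50]], "dr": [[0,0,0],[0,0,0],[0,0,0],[0,0,0],[0,0,0]], "grip": [80,80,80,80,80]}}

```text
clock: 56.62
position: [562.0, 114.2, 252.8]
ee_rot: [1.0, 0.009, 0.0, -0.0]
contact_force: [1.0, 0.7, 0.6]
gripper_width: 80.1
```

```bash
python3 plan.py 405 184 310 0 5
```

```text
need 4
[[-31.2, -14.5, -11.4], [-31.2, -14.4, -11.5], [-31.2, -14.3, -11.4], [-31.3, -14.1, -11.5], [-31.4, -14.1, -11.4]]
[[-0.0, -0.0, 0.2], [-0.0, -0.0, 0.2], [-0.0, -0.0, 0.2], [-0.0, -0.0, 0.2], [-0.0, -0.0, 0.2]]
```

Request:
{"fn": "send_rows", "kwargs": {"translation": [[-31,-14.5,-11.5],[-31,-14.5,-11.5],[-31,-14.3,-11.5],[-31.5,-14,-11.5],[-31.5,-14,-11.5]], "dr": [[0,0,0.2],[0,0,0.2],[0,0,0.2],[0,0,0.2],[0,0,0.2]], "grip": [85,85,85,85,85]}}

```text
clock: 57.25
position: [404.4, 184.2, 309.0]
ee_rot: [1.0, -0.0, 0.0, -0.0]
contact_force: [0.4, 0.5, 0.1]
gripper_width: 85.1
```

```bash
python3 -c "
from bench import arm
for i in range(4): arm.get_image('wrist')"; python3 snap.py w28 wrist jar_square; python3 fitj.py w28 415.5 184 200 120 310 260 0
```

```text
57.45 [405.2 184.3 309. ] [1.    0.001] [ 0.1 -0.2  0.8] 84.9
jar_square [([413.0, 183.0, 1.0], 0.85)]
```

View pics/w28f.png

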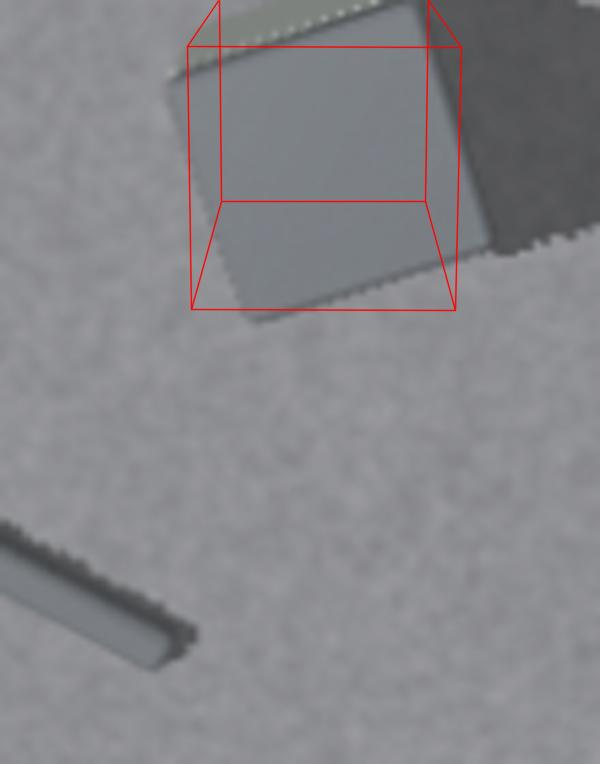

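View pics/w28.png

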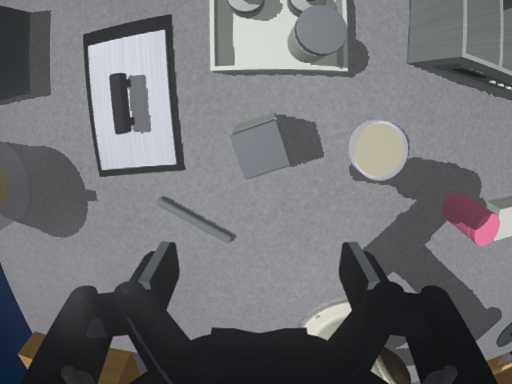

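```bash
python3 fitj.py w28 416.5 184 190 90 330 260 18
```

```text
(no output)
```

View pics/w28f.png

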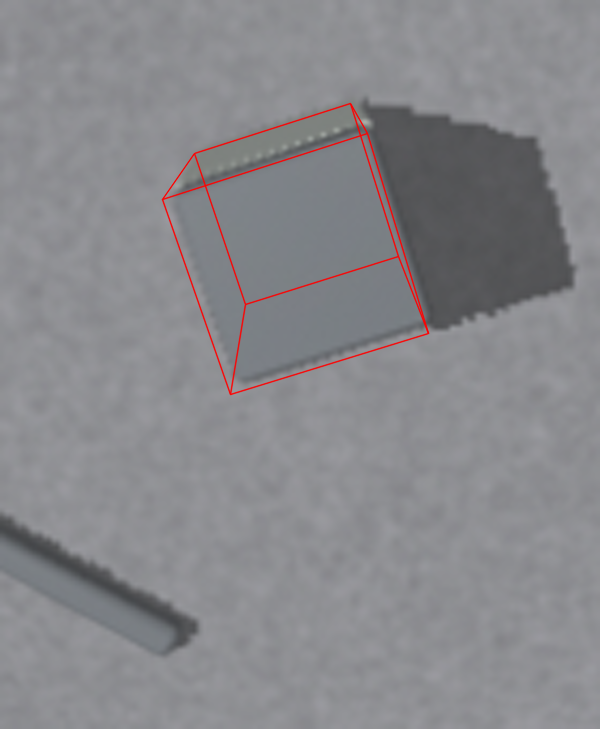

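```bash
python3 plan.py 418 183.5 78 18 5
```

```text
need 4
[[2.5, 0.0, 46.0], [2.5, 0.2, 46.1], [2.4, 0.4, 46.0], [2.4, 0.5, 46.1], [2.4, 0.7, 46.0]]
[[0.0, 0.01, -3.61], [0.0, 0.01, -3.61], [0.0, 0.01, -3.61], [0.0, 0.01, -3.61], [0.0, 0.01, -3.61]]
```

Request:
{"fn": "send_rows", "kwargs": {"translation": [[2.5,0,40],[2.5,0.2,50],[2.4,0.4,50],[2.4,0.5,45],[2.4,0.7,35]], "dr": [[0,0,-4.5],[0,0,-4.5],[0,0,-4.5],[0,0,-4.5],[0,0,0]], "grip": [85,85,85,85,85]}}

```text
clock: 58.18
position: [417.9, 183.0, 86.1]
ee_rot: [0.988, 0.156, -0.001, 0.001]
contact_force: [0.3, -0.4, -0.3]
gripper_width: 84.6
```

Request:
{"fn": "send_rows", "kwargs": {"translation": [[0,0,8],[0,0,5],[0,0,0],[0,0,0],[0,0,0]], "dr": [[0,0,0],[0,0,0],[0,0,0],[0,0,0],[0,0,0]], "grip": [85,85,85,70,60]}}

```text
clock: 58.8
position: [418.2, 184.4, 76.5]
ee_rot: [0.988, 0.157, 0.001, -0.0]
contact_force: [1.3, -0.9, 1.8]
gripper_width: 59.9
```

Request:
{"fn": "send_rows", "kwargs": {"translation": [[0,0,0],[0,0,0],[0,0,0],[0,0,-6],[0,0,-15]], "dr": [[0,0,0],[0,0,0],[0,0,0],[0,0,0],[0,0,0]], "grip": [50,45,45,45,45]}}

```text
clock: 59.42
position: [417.1, 183.6, 96.3]
ee_rot: [0.988, 0.156, -0.001, 0.0]
contact_force: [-0.5, -0.1, -1.8]
gripper_width: 57.1
```

Request:
{"fn": "send_rows", "kwargs": {"translation": [[0,0,-30],[0,0,-40],[0,0,-40],[0,0,-10],[0,0,0]], "dr": [[0,0,0],[0,0,0],[0,0,0],[0,0,0],[0,0,0]], "grip": [45,45,45,45,45]}}

```text
clock: 60.05
position: [417.3, 184.0, 216.2]
ee_rot: [0.988, 0.156, -0.0, -0.0]
contact_force: [-0.3, -0.4, -1.9]
gripper_width: 57.1
```

```bash
python3 plan.py 559.5 204 217 1 5
```

```text
need 3
[[28.3, 5.0, -0.2], [28.5, 3.3, -0.1], [28.7, 1.6, -0.2], [28.7, -0.1, -0.2], [28.6, -1.8, -0.1]]
[[-0.01, 0.01, 3.39], [-0.01, 0.01, 3.39], [-0.01, 0.01, 3.39], [-0.01, 0.01, 3.39], [-0.01, 0.01, 3.39]]
```

Request:
{"fn": "send_rows", "kwargs": {"translation": [[28.3,5,0],[28.5,3.3,0],[28.7,1.6,0],[28.7,0,0],[28.6,-1.8,0]], "dr": [[0,0,3.4],[0,0,3.4],[0,0,3.4],[0,0,3.4],[0,0,3.4]], "grip": [45,45,45,45,45]}}

```text
clock: 60.68
position: [559.8, 203.6, 213.4]
ee_rot: [1.0, 0.007, -0.003, 0.001]
contact_force: [-0.4, 0.3, -2.1]
gripper_width: 56.9
```

```bash
python3 -c "
from bench import arm
for i in range(4): arm.get_image('wrist')"; python3 snap.py w29 wrist; python3 plan.py 559.5 204 217 1 1; python3 snap.py s29 scene;python3 snap.py d29 side
python3 - <<'E'
from seg import *
im=cv2.imread("pics/w29.png");info=load("pics/w29.json")
c=crop(im,130,70,380,340,2.2)
draw(c,info,tf(box(-29,29,-29,29,217-75.5,217+34.5),(559.5,204,0),np.radians(1)),(0,0,255),2.2,(130,70),projw)
draw(c,info,tf(box(-65,65,-88,88,6,44),(589,158,0),np.radians(1.5)),(0,255,0),2.2,(130,70),projw)
a=np.linspace(0,2*np.pi,60)
for z in (6,116):
    k=(projw(info,np.c_[561+30*np.cos(a),114+30*np.sin(a),a*0+z])-(130,70))*2.2; cv2.polylines(c,[k.astype(int)],True,(255,255,0))
cv2.imwrite("pics/w29f.png",c)
E
```

```text
60.875 [559.  203.4 213.5] [1.    0.017] [-1.1 -0.5 -2.4] 57.1
need 1
[[0.7, -0.5, -2.7]]
[[0.12, 0.24, -0.02]]
60.925 [558.8 203.5 214.3] [1.    0.017] [-0.7 -0.8 -3. ] 57.2
60.975 [558.8 203.6 215. ] [1.    0.017] [-0.6  0.1 -2.4] 57.2
```

View pics/w29f.png

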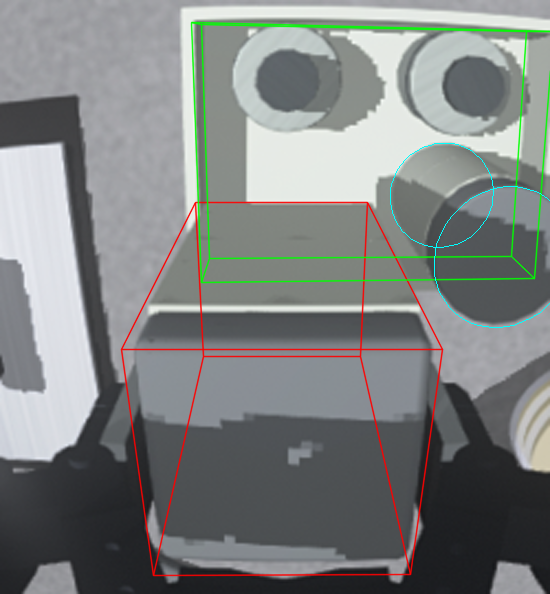

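View pics/d29.png

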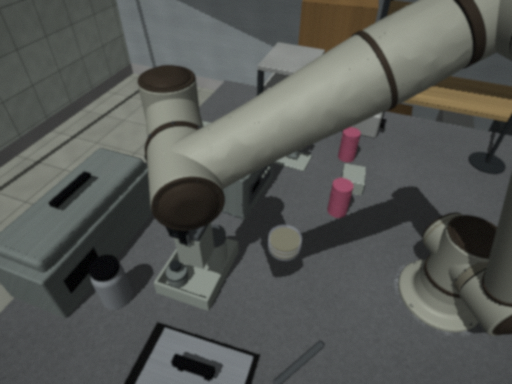

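Request:
{"fn": "send_rows", "kwargs": {"translation": [[0.5,0,25],[0,0,35],[0,0,35],[0,0,22],[0,0,9]], "dr": [[0,0,0],[0,0,0],[0,0,0],[0,0,0],[0,0,0]], "grip": [45,45,45,45,45]}}

```text
clock: 61.65
position: [559.3, 203.5, 89.4]
ee_rot: [1.0, 0.009, -0.001, 0.001]
contact_force: [0.1, 0.5, -2.5]
gripper_width: 57.4
```

Request:
{"fn": "send_rows", "kwargs": {"translation": [[0,0,2],[0,0,1.5],[0,0,1],[0,0,0],[0,0,0]], "dr": [[0,0,0],[0,0,0],[0,0,0],[0,0,0],[0,0,0]], "grip": [45,45,45,45,45]}}

```text
clock: 62.28
position: [560.7, 204.0, 86.4]
ee_rot: [1.0, 0.009, 0.0, -0.0]
contact_force: [-0.3, -0.4, -2.1]
gripper_width: 57.5
```

Request:
{"fn": "send_rows", "kwargs": {"translation": [[0,0,1],[0,0,1],[0,0,1],[0,0,0.5],[0,0,0]], "dr": [[0,0,0],[0,0,0],[0,0,0],[0,0,0],[0,0,0]], "grip": [45,45,45,45,45]}}

```text
clock: 62.9
position: [560.6, 203.9, 82.9]
ee_rot: [1.0, 0.009, 0.0, 0.0]
contact_force: [-1.4, -1.0, 0.6]
gripper_width: 57.1
```

Request:
{"fn": "send_rows", "kwargs": {"translation": [[0,0,1],[0,0,0],[0,0,0],[0,0,0],[0,0,0]], "dr": [[0,0,0],[0,0,0],[0,0,0],[0,0,0],[0,0,0]], "grip": [45,45,45,45,45]}}

```text
clock: 63.52
position: [560.7, 203.9, 82.9]
ee_rot: [1.0, 0.009, 0.0, 0.0]
contact_force: [-2.3, -0.3, 5.1]
gripper_width: 57.3
```

Seated. I open to 70 and withdraw straight up.

Request:
{"fn": "send_rows", "kwargs": {"translation": [[0,0,0],[0,0,0],[0,0,0],[0,0,0],[0,0,0]], "dr": [[0,0,0],[0,0,0],[0,0,0],[0,0,0],[0,0,0]], "grip": [55,60,64,68,70]}}

```text
clock: 64.15
position: [560.6, 204.1, 81.4]
ee_rot: [1.0, 0.009, -0.0, 0.0]
contact_force: [-0.2, -0.3, -0.3]
gripper_width: 70.1
```

Request:
{"fn": "send_rows", "kwargs": {"translation": [[0,0,0],[0,0,-15],[0,0,-40],[0,0,-55],[0,0,-55]], "dr": [[0,0,0],[0,0,0],[0,0,0],[0,0,0],[0,0,0]], "grip": [70,70,70,70,70]}}

```text
clock: 64.78
position: [560.4, 203.8, 249.6]
ee_rot: [1.0, 0.009, 0.001, -0.0]
contact_force: [0.1, 1.2, -0.5]
gripper_width: 69.6
```

Request:
{"fn": "send_rows", "kwargs": {"translation": [[-20,0,-50],[-30,0,-40],[-30,0,0],[-20,0,0],[0,0,0]], "dr": [[0,0,0],[0,0,0],[0,0,0],[0,0,0],[0,0,0]], "grip": [70,70,70,70,70]}}

```text
clock: 65.4
position: [459.6, 202.1, 338.5]
ee_rot: [1.0, 0.009, 0.001, -0.001]
contact_force: [0.1, -0.5, 0.7]
gripper_width: 69.8
```

```bash
python3 snap.py w30 wrist jar_round jar_square pot0 cover; python3 snap.py s30 scene fork cover; python3 snap.py d30 side fork cover
python3 - <<'E'
from seg import *
im=cv2.imread("pics/w30.png");info=load("pics/w30.json")
c=crop(im,130,40,390,260,3)
o=(130,40)
draw(c,info,tf(box(-29,29,-29,29,6,116),(560,204,0),np.radians(1)),(0,0,255),3,o,projw)
draw(c,info,tf(box(-65,65,-88,88,6,44),(589,158,0),np.radians(1.5)),(0,255,0),3,o,projw)
a=np.linspace(0,2*np.pi,60)
for z in (6,116):
    k=(projw(info,np.c_[561+30*np.cos(a),114+30*np.sin(a),a*0+z])-o)*3; cv2.polylines(c,[k.astype(int)],True,(255,255,0))
cv2.imwrite("pics/w30f.png",c)
E
```

```text
65.4 [459.6 202.1 338.5] [1.    0.018] [ 0.1 -0.5  0.7] 69.8
jar_round [([564.0, 115.0, 5.0], 0.63), ([296.0, -192.0, -3.0], 0.55)]
jar_square [([555.0, 201.0, 4.0], 0.61)]
pot0 [([623.0, 118.0, 4.0], 0.84), ([628.0, 202.0, 9.0], 0.72)]
cover [([482.0, 392.0, 3.0], 0.9), ([737.0, -287.0, 5.0], 0.72)]
65.65 [461.1 202.3 336.5] [1.    0.017] [-0.  -1.1  0.4] 70.0
fork []
cover [([478.0, 393.0, 6.0], 0.62)]
65.8 [461.  202.3 336.2] [1.    0.017] [0.2 0.1 0.4] 70.1
fork []
cover [([482.0, 385.0, 4.0], 0.9), ([736.0, -290.0, 0.0], 0.74)]
```

View pics/w30f.png

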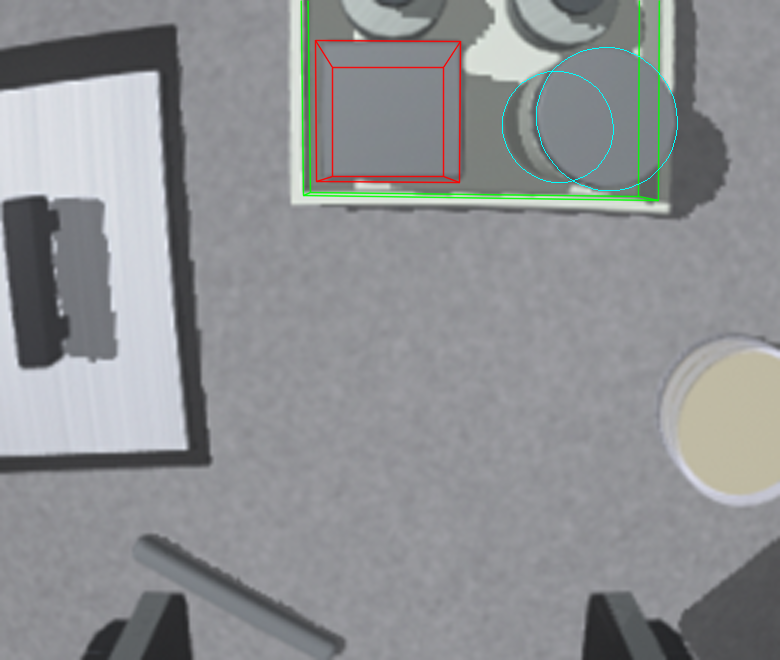

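View pics/s30.png

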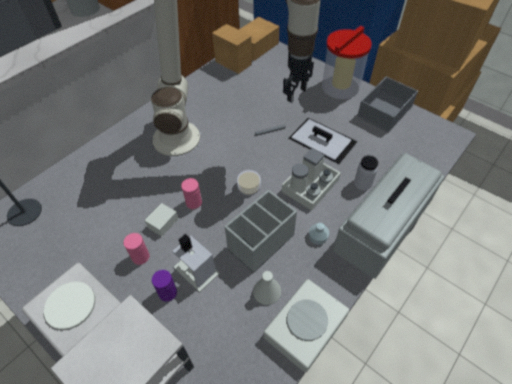

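View pics/d30.png

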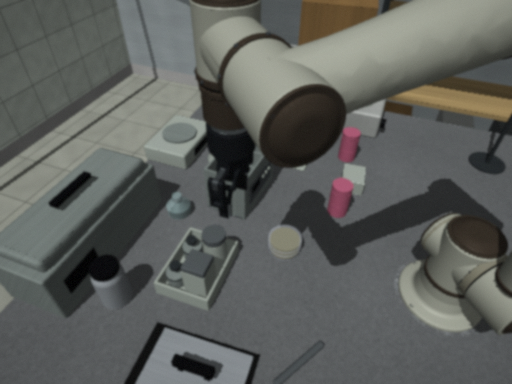

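```bash
python3 -c "
from bench import arm
arm.job_done(); print(arm.read_state()['clock'])"
```

```text
the job is handed in; nothing more can be done
the job is handed in; nothing more can be done
```

The job is done and handed in at about 66 s of the 210 s allowed; no verdict was reported.

- **Cover:** it lies flat on the mat, inside the black border, with its long side along the mat's long side.
- **Pots:** two were present and the third well was empty. I lifted both out with the fork and stood them in the far row of the box. The gripper fingers never went below the bath's rim.
- **Fork:** it hangs back in its stand slot. The networks and pictures placed it where it had hung at the start.
- **Jars:** the round jar had been knocked from about (420, -182) to about (394, -190) during the run, so I measured its position again before gripping it. It and the square jar stand upright in the near row of the box.

**Last checks:** outlines drawn over the final wrist picture matched both jars upright in the box. The networks placed each pot within about 5 mm of its intended spot. The other things on the bench looked unmoved. The highest wrist force I saw reported was about 8 N.

**Disagreements:** the fork detector found nothing in the final scene and side pictures. I relied on the handle showing on the stand in the scene picture and on its detections just after I hung it up. Readings of the cover's position varied by several millimetres between cameras, but the pictures show it within the mat.

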